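Prove and sort the gear that matches the master

TASK

Of the three loose gears on the desk, find the one with as many teeth as the master gear on the leaning stand. Hold it by its boss beside the master, parallel to it and with their teeth well in mesh, and use it to turn the master at least 40 degrees either way, touching the master with nothing but that gear; then lay it flat, boss up, in the tray whose floor shows the same gear outline and let go. Leave the other two gears and the small glass flask where they are.

Things in the scene. Friction and masses are not known exactly. Their poses are not given: they have to be found in the camera images.
- gear12_center (a point): Loose grey plastic gear, 12 teeth, lying flat: toothed disc 65 mm across, 12 mm thick, with a solid square boss 16 x 16 mm, 30 mm high, up from its middle (42 mm over all). Point on its axis, 21 mm above its underside; z out through the boss, x through one tooth and square to a boss face. About 60 g. Matches the master.
- gear12_disc (a point): Point on the axis of the same 12-tooth gear in the mid-plane of its toothed disc, 6 mm above its underside; same axes. Its teeth are 6.6 mm wide and 9 mm deep, with round tips centred 29 mm from the axis. All three loose gears have the same diameter and boss.
- gear9_center (a point): Loose grey plastic gear, 9 teeth, lying flat: toothed disc 65 mm across, 12 mm thick, with a solid square boss 16 x 16 mm, 30 mm high, up from its middle (42 mm over all). Point on its axis, 21 mm above its underside; z out through the boss, x through one tooth and square to a boss face. Not the master's tooth count; stays where it is.
- gear16_center (a point): Loose grey plastic gear, 16 teeth, lying flat: toothed disc 65 mm across, 12 mm thick, with a solid square boss 16 x 16 mm, 30 mm high, up from its middle (42 mm over all). Point on its axis, 21 mm above its underside; z out through the boss, x through one tooth and square to a boss face. Not the master's tooth count; stays where it is.
- master: Master gear: grey, 12 teeth, disc and teeth like the 12-tooth loose gear's, no boss (a 3 mm high screw cap), turning freely on a leaning post (0.4 N at the teeth). Origin at its disc's centre and mid-thickness, 140 mm above the table; z its axis, 35 degrees from vertical, up and roughly towards the robot, out of the free face; x through one tooth, turning with it.
- master_mark (a point): Point on the master 29 mm from its axis, in the tooth on its x axis (black dot on that tooth). In mesh, a gear's axis is parallel to the master's, the discs are in one plane and the centres about 57.5 mm apart (55.5: bottomed; 61: too shallow), on any free side of it; a tooth enters best facing a gap, though the master can turn aside.
- stand: Fixed stand of the master. Origin on the table straight below the master's centre, z up. Round foot 100 mm across, 14 mm high, its centre 20 mm along +x; upright 20 mm thick at 40 mm along +x, 83 mm high, then a 28 mm knuckle and a 12 mm post leaning to -x up to the back of the master. Before and beside the master the space is free.
- tray12_in (a point): The tray for the 12-tooth gear: fixed open white tray, 96 x 96 mm outside, 20 mm high, walls and floor 4 mm, with a black outline of a 12-tooth gear on its floor. This point is the centre of the inner floor (4 mm above the table); x and y along the sides, z up.
- tray9_in (a point): Another tray: fixed open white tray, 96 x 96 mm outside, 20 mm high, walls and floor 4 mm, with a black outline of a 9-tooth gear on its floor. This point is the centre of the inner floor (4 mm above the table); x and y along the sides, z up.
- tray16_in (a point): Another tray: fixed open white tray, 96 x 96 mm outside, 20 mm high, walls and floor 4 mm, with a black outline of a 16-tooth gear on its floor. This point is the centre of the inner floor (4 mm above the table); x and y along the sides, z up.
- flask: Small loose conical glass flask, 80 mm wide at the foot, 130 mm high, to be left alone. Origin at the centre of its underside, z up.
Mind the look-alikes: they are no part of the job. Leave any pink look-alike of the part that bears gear12_center alone. Leave any green look-alike of the stand alone.

How it is judged:
By the outcome, as a careful person would: the job done as asked, in the order asked, and still so for the second after the job is handed in, with the robot touching nothing.
It also fails if it takes over 43 s, if anything falls off the work surface, if the arm or the gripper's body presses on something with over 40 N, if the wrist force passes 120 N, or if a joint passes its speed limit or range.

ROBOT

A 7-joint arm with a two-finger parallel gripper is mounted at the origin on the work surface. World frame = base frame: x ahead of the robot, y to its left, z up, the work surface at z = 0. Lengths are in m, angles in rad, forces in N, time in s.
With the tool pointing down it reaches from about 0.4 to 0.925 m from the base axis. Payload 5.6 kg.
Tool frame: the origin (TCP) lies on the centre line of the jaws, within the pads' length; the fingertips stand 17 mm ahead of it and the grasp point (between the pads) lies 2 mm behind it; x points along the fingers, z is the direction in which the jaws open and shut, and the axes are right-handed (so a half turn about x gives the same grasp; the last joint's range is limited). The gripper opens to 85 mm and grips with 20 to 120 N. Pads are 22 mm wide; open, the fingers measure 114 mm over their backs; the gripper's body (76 mm by 85 mm) begins 54 mm behind the grasp point. The pads swing forward as they close: fully open they stand 13 mm farther back than shut.
Start: joints at [-1.164, 0.468, -0.012, 1.603, 0.006, 1.071, -0.056], TCP at [0.283, 0.585, 0.248] pointing down, gripper open.
Joint ranges: [-2.53, 2.53], [-0.31, 2.02], [-1.57, 1.55], [0.28, 2.44], [-1.29, 4.43], [0.15, 1.84], [-2.92, 2.92]. Speed limits (rad/s): [2.57, 2.57, 3.14, 3.14, 3.14, 3.14, 3.14].

INTERFACE

Orientations are given as a rotation vector (axis times angle).
In Python, from plant import r gives the robot as it stands. The module is installed in compiled form; this text tells all that it offers.
- The arm moves only by the tool drive_tool, never from a script. Its argument "deltas" is a list of rows, each a list of 2 entries, a list of its own where there are three numbers: the shift along the tool's x, y, z in m, then the turn about the tool's x in rad. In form: [[[dx, dy, dz], turn], ...]. A call has 1 to 5 rows; each row shifts and turns the commanded pose from where the row before left it, along the tool's axes as they then stand; what a row does not reach is not made up. A row lasts 1/8 s, in which the tool goes at most 62.5 mm and 10.7 degrees, less where a joint would pass 70% of its speed; a pose out of reach is approached as far as the arm can. A call with a gripper value outside its range is refused whole. "hand" is the finger opening in m, from 0 to 0.0854, set as the call begins (left out, the last holds). The fingers move at their own pace and stop on an object; the grip force is fixed at half the most. Time passes only in rows, so rows that do not move let the fingers close. It gives the time, the measured TCP pose, the force and the opening at its end, in the units of the state.
- r.get_state(): the state, without advancing time (a new reading comes with each control period).
- r.snapshot(name): name is "scene" or "top" or "wrist"; returns a dict with "image" (384x512x3 uint8, blue, green, red), "range_z" (384x512 float32, m along the optical axis (not along the pixel's ray), 0 where there is no reading), "intrinsics" (3x3 intrinsics, pixels), "rvec" (rotation vector, rad) and "tvec" (3), from world to camera coordinates, as OpenCV has them. Camera axes: x right, y down, z forward; pixel columns grow to the right and rows downward; lengths in m; the calibration is good to about 2 mm. A picture is of the moment at which its call begins.
- r.hand_in(): hands the job in, once; it reports no verdict.
The state is a dict: "clock": time; "q": joint angles; "qd": joint speeds; "effort": joint torques, N m; "tcp_pos": TCP position; "orientation": TCP orientation; "contact_force": force on the tool from outside, world axes, zero at the start; "wrist_torque": the same for the moment, N m; "gripper_width": finger opening in m.
Only numpy, scipy, OpenCV 4.12 (cv2) and the standard library are available. Lean on these libraries where they do the work, as an engineer would, in place of code of your own. Each camera call takes 0.05 s, during which the arm holds its last target.

## Working session

There is one attempt and no reset: what is moved stays moved. The work goes in short steps, Python scripts to look and compute and a tool call to move; the robot and the scene stay as the last step left them, time stands still between calls to the robot, and variables do not carry over. Pictures are saved under pics/ and viewed, and the job is handed in when it is done.

Besides the shell and the picture viewer there is one more tool, called by a JSON object that holds its "method" and its "body", one argument or row to a line. drive_tool: Moves the arm, as the interface text tells. Its arguments: {"type":"object","properties":{"deltas":{"type":"array"},"hand":{"type":"number"}},"required":["deltas"]}

```bash
mkdir -p pics
cat > h.py <<'E'
import numpy as np,cv2
from plant import r
def snap(n,save=None):
    s=r.snapshot(n)
    if save: cv2.imwrite('pics/%s.png'%save,s['image'])
    R=cv2.Rodrigues(np.array(s['rvec'],float))[0];t=np.array(s['tvec'],float).reshape(3);K=np.array(s['intrinsics'],float)
    return s,K,R,t
def cloud(s,K,R,t):
    Z=s['range_z'].astype(float);v,u=np.mgrid[:Z.shape[0],:Z.shape[1]]
    P=np.stack([(u-K[0,2])/K[0,0]*Z,(v-K[1,2])/K[1,1]*Z,Z],-1)
    W=(P-t)@R; W[Z==0]=np.nan
    return W
def ray(u,v,K,R,t,h):
    d=R.T@np.array([(u-K[0,2])/K[0,0],(v-K[1,2])/K[1,1],1]);c=-R.T@t
    return c+d*(h-c[2])/d[2]
def proj(p,K,R,t):
    q=R@np.array(p)+t; return (K@q/q[2])[:2]
def Rt():
    s=r.get_state(); return cv2.Rodrigues(np.array(s['orientation'],float))[0],np.array(s['tcp_pos'])
E
python3 - <<'E'
from h import *
for n in ['scene','top','wrist']:
    s,K,R,t=snap(n,n+'0'); print(n,K.diagonal(),-R.T@t,R[2])
    np.savez('pics/%s0.npz'%n,**{k:np.array(v) for k,v in s.items()})
print(r.get_state()); print(Rt())
E
```

```text
scene [365.72916194 365.72916194   1.        ] [0.90318614 0.47496297 0.71735015] [-0.36057202 -0.58679504 -0.72502372]
top [354.48997132 354.48997132   1.        ] [ 0.48517024 -0.04416436  1.12566653] [ 0.09922068 -0.00751235 -0.9950371 ]
wrist [267.67511579 267.67511579   1.        ] [0.2076293  0.62160804 0.37364899] [ 0.28634438 -0.14081924 -0.94772192]
{'clock': 0.15, 'q': array([-1.16399615,  0.46818666, -0.01160999,  1.60339205,  0.00600034,
        1.07138411, -0.05628119]), 'qd': array([-8.02577903e-04,  2.44182522e-05, -2.33347400e-03, -2.82699124e-03,
       -3.31709055e-04,  8.02957376e-04, -1.91638051e-04]), 'effort': array([-6.72488318e-05, -5.32798398e+01,  2.09516322e-02, -2.51557499e+01,
        1.14294837e-02,  5.49589386e-03,  4.63483570e-05]), 'tcp_pos': array([0.28249073, 0.58497104, 0.24755779]), 'orientation': array([-0.87257904,  1.39015389,  0.87127925]), 'contact_force': array([ 0.00879319, -0.40290815,  0.31866868]), 'wrist_torque': array([ 0.03243044, -0.03732784, -0.02801392]), 'gripper_width': 0.08552985306628513}
(array([[-4.89510243e-04, -9.00516711e-01,  4.34821128e-01],
       [-1.24281154e-03,  4.34821392e-01,  9.00515859e-01],
       [-9.99999108e-01, -9.95889781e-05, -1.33202209e-03]]), array([0.28249073, 0.58497104, 0.24755779]))
```

View pics/scene0.png

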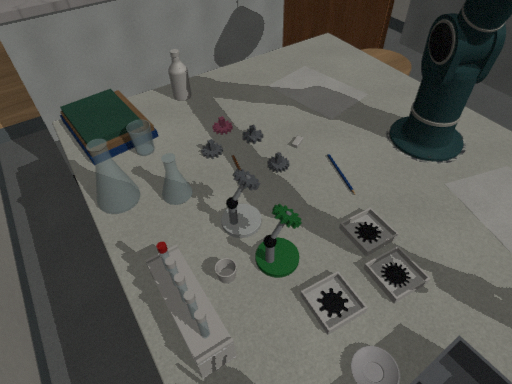

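View pics/top0.png

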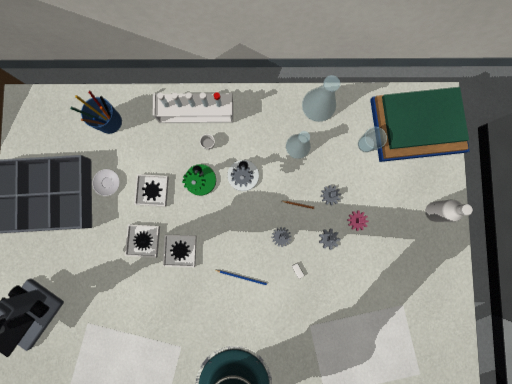

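View pics/wrist0.png

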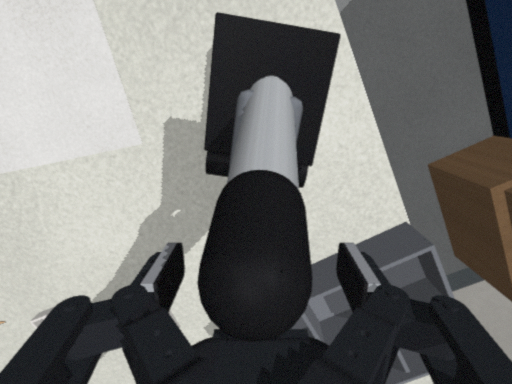

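Top view: robot base at the bottom (235,380), gears near (331,195), (282,236), (329,238), pink one (357,220), trays near (153,190), (143,240), (180,250), master (242,176). I'll zoom in on these.

Run:
```python
import cv2,numpy as np
im=cv2.imread('pics/top0.png')
a=cv2.resize(im[175:260,260:375],None,fx=5,fy=5,interpolation=cv2.INTER_CUBIC)
b=cv2.resize(im[160:270,120:265],None,fx=5,fy=5,interpolation=cv2.INTER_CUBIC)
cv2.imwrite('pics/ta.png',a);cv2.imwrite('pics/tb.png',b)
im=cv2.imread('pics/scene0.png')
cv2.imwrite('pics/sa.png',cv2.resize(im[105:250,190:310],None,fx=5,fy=4,interpolation=cv2.INTER_CUBIC))
```

```text
(no output)
```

View pics/ta.png

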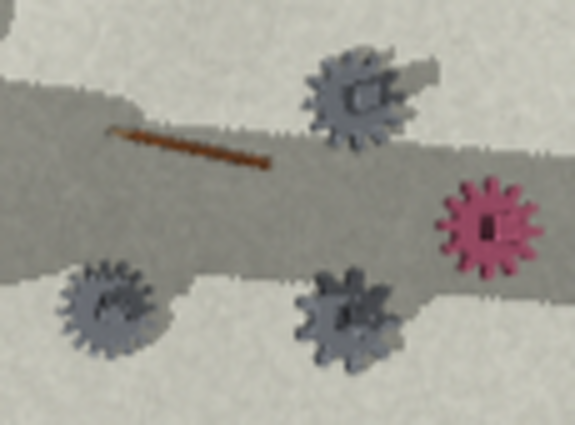

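View pics/tb.png

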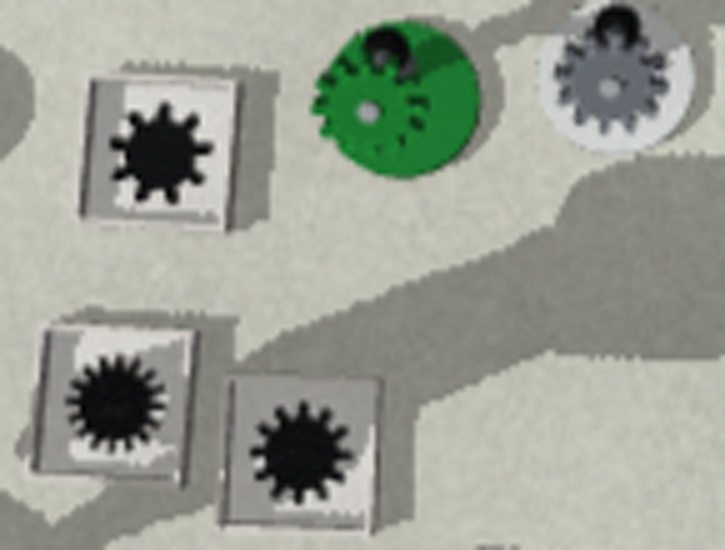

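View pics/sa.png

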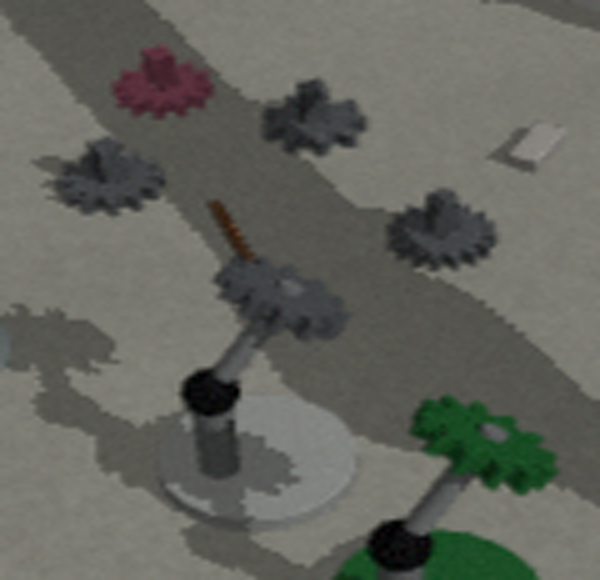

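```bash
cat > m0.py <<'E'
from h import *
d=dict(np.load('pics/top0.npz'));K=d['intrinsics'];R=cv2.Rodrigues(d['rvec'])[0];t=d['tvec'].reshape(3)
W=cloud(d,K,R,t);im=d['image'].astype(int)
for (u,v) in [(331,195),(282,236),(329,238),(242,176),(357,220)]:
    w=W[v-16:v+17,u-16:u+17]; i=im[v-16:v+17,u-16:u+17].reshape(-1,3); p=w.reshape(-1,3)
    z=p[:,2]
    if u==242: m=(z>.09)
    else: m=(z>.006)&(z<.022)
    b=(z>.03)
    q=p[m]
    (cx,cy),rad=cv2.minEnclosingCircle(q[:,:2].astype(np.float32))
    print((u,v),m.sum(),'circ',cx,cy,rad,'z',np.median(q[:,2]),'boss',b.sum(),p[b].mean(0) if b.any() else None)
    # teeth count: unwrap on z-plane
    h=.012
    if u!=242:
        fr=[]
        for rr in (.027,.029):
            a=np.arange(360)*np.pi/180
            pts=np.array([proj([cx+rr*np.cos(x),cy+rr*np.sin(x),h],K,R,t) for x in a],np.float32)
            g=cv2.remap(d['image'].astype(np.float32).mean(2),pts[:,0][None],pts[:,1][None],cv2.INTER_CUBIC)[0]
            F=np.abs(np.fft.rfft(g-g.mean())); fr.append([int(F[k]) for k in (9,12,16)])
        print('fft 9,12,16',fr)
for (u,v) in [(153,190),(143,240),(180,250)]:
    c0=ray(u,v,K,R,t,.004)
    m=(im[v-14:v+15,u-14:u+15].max(2)<70); vv,uu=np.nonzero(m)
    c=ray(uu.mean()+u-14,vv.mean()+v-14,K,R,t,.004)
    fr=[]
    for rr in (.026,.028,.03):
        pts=np.array([proj([c[0]+rr*np.cos(x),c[1]+rr*np.sin(x),.004],K,R,t) for x in np.arange(360)*np.pi/180],np.float32)
        g=cv2.remap(d['image'].astype(np.float32).mean(2),pts[:,0][None],pts[:,1][None],cv2.INTER_CUBIC)[0]
        F=np.abs(np.fft.rfft(g-g.mean())); fr.append([int(F[k]) for k in (9,12,16)])
    w=W[v-30:v+31,u-30:u+31].reshape(-1,3); q=w[(w[:,2]>.013)&(w[:,2]<.03)&(np.abs(w[:,:2]-c[:2]).max(1)<.065)]
    print('tray',(u,v),c,fr,'walls',len(q),cv2.minAreaRect(q[:,:2].astype(np.float32)*1000))
E
python3 m0.py
```

```text
(331, 195) 216 circ 0.5750303864479065 -0.3052053153514862 0.03623782843351364 z 0.011509937197038592 boss 32 [ 0.57650313 -0.30866083  0.04088077]
fft 9,12,16 [[634, 4649, 414], [557, 4431, 491]]
(282, 236) 211 circ 0.4458978772163391 -0.1457393765449524 0.03595349192619324 z 0.0115206070445071 boss 30 [ 0.44647792 -0.15054067  0.04046713]
fft 9,12,16 [[512, 141, 931], [454, 186, 673]]
(329, 238) 225 circ 0.44005244970321655 -0.3014698922634125 0.03387323021888733 z 0.011227362702999868 boss 32 [ 0.43899112 -0.29987091  0.04053863]
fft 9,12,16 [[2695, 428, 595], [3777, 211, 904]]
(242, 176) 371 circ 0.6318404078483582 -0.03175409883260727 0.03968994319438934 z 0.1446912199575236 boss 379 [ 0.62580277 -0.03131205  0.13912363]
(357, 220) 221 circ 0.505617082118988 -0.3971003592014313 0.042146772146224976 z 0.011736892941861784 boss 30 [ 0.49517664 -0.39104315  0.04136427]
fft 9,12,16 [[778, 660, 296], [754, 615, 315]]
tray (153, 190) [0.59383082 0.25772426 0.004     ] [[18175, 698, 740], [18760, 670, 170], [16728, 388, 258]] walls 191 ((594.9021606445312, 256.8499755859375), (97.2352294921875, 96.36483001708984), 86.64437866210938)
tray (143, 240) [0.43727824 0.28218614 0.004     ] [[361, 168, 10727], [801, 298, 10875], [238, 160, 8098]] walls 203 ((437.71038818359375, 281.7629089355469), (97.92599487304688, 96.2593994140625), 85.87847900390625)
tray (180, 250) [0.40579333 0.16605252 0.004     ] [[1929, 12849, 290], [1864, 12783, 343], [989, 10852, 589]] walls 194 ((406.219970703125, 165.30587768554688), (97.10238647460938, 95.56476593017578), 88.39237976074219)
```

```bash
cat >> h.py <<'E'
def to(target,yaw=0):
    """tool-axis delta to world target (TCP), turn"""
    R,p=Rt(); d=R.T@(np.array(target)-p); return d
def yawof():
    R,p=Rt(); return np.degrees(np.arctan2(R[1,2],R[0,2]))  # azimuth of jaw axis
E
python3 - <<'E'
from h import *
d=dict(np.load('pics/top0.npz'));K=d['intrinsics'];R=cv2.Rodrigues(d['rvec'])[0];t=d['tvec'].reshape(3)
W=cloud(d,K,R,t)
for z0 in np.arange(0.1,.8,.1): pass
H=W[...,2]
m=(H>.05)
# max heights in grid along path
for f in np.linspace(0,1,9):
    p=np.array([.2825,.585])*(1-f)+np.array([.5755,-.307])*f
    q=W[np.hypot(W[...,0]-p[0],W[...,1]-p[1])<.09]; print(p,np.nanmax(q[:,2]) if len(q) else None)
d=dict(np.load('pics/wrist0.npz'));Kw=d['intrinsics'];Rw=cv2.Rodrigues(d['rvec'])[0];tw=d['tvec'].reshape(3)
Ww=cloud(d,Kw,Rw,tw); print('wrist pts',Ww[100,230],Ww[120,270],Ww[150,260],Ww[240,260],Ww[300,250])
# camera in tool frame
Rt_,p=Rt(); print('cam in tool',Rt_.T@(-Rw.T@tw-p)); print(Rt_.T@Rw.T)
# master plane: top & scene
for n in('top','scene'):
    d=dict(np.load('pics/%s0.npz'%n));K=d['intrinsics'];R=cv2.Rodrigues(d['rvec'])[0];t=d['tvec'].reshape(3)
    W=cloud(d,K,R,t).reshape(-1,3)
    q=W[(np.hypot(W[:,0]-.626,W[:,1]+.031)<.05)&(W[:,2]>.112)&(W[:,2]<.18)]
    for k in range(4):
        c=q.mean(0);n_=np.linalg.svd(q-c)[2][2];n_*=np.sign(n_[2]);e=(q-c)@n_; q=q[np.abs(e)<max(.004,0)+.01/(k+1)]
    print(n,len(q),c,n_,'tilt',np.degrees(np.arccos(n_[2])),'az',np.degrees(np.arctan2(n_[1],n_[0])),e.std())
E
```

```text
[0.2825 0.585 ] 0.29754621850343077
[0.319125 0.4735  ] 0.29754621850343077
[0.35575 0.362  ] 0.02282834099266213
[0.392375 0.2505  ] 0.023475430524835115
[0.429 0.139] 0.0239878037560098
[0.465625 0.0275  ] 0.007579276686573374
[ 0.50225 -0.084  ] 0.04493526888900415
[ 0.538875 -0.1955  ] 0.016288961294282468
[ 0.5755 -0.307 ] 0.04493686800217655
wrist pts [0.19503522 0.59587875 0.11071902] [0.21741627 0.62167368 0.24466533] [0.22445684 0.61314924 0.26738527] [0.23869225 0.60639921 0.31158641] [0.24727624 0.59962327 0.32139377]
cam in tool [-0.12609997  0.08333197  0.00027292]
[[ 9.52533645e-04 -3.18995003e-01  9.47755918e-01]
 [-4.27024985e-04 -9.47756392e-01 -3.18994733e-01]
 [ 9.99999455e-01 -1.00862241e-04 -1.03898869e-03]]
top 304 [ 0.61999212 -0.03097306  0.14549966] [-0.54808348  0.03907557  0.83551038] tilt 33.3309797988954 az 175.92200203039152 0.0023591049839175073
scene 329 [ 0.62419831 -0.02412635  0.1463588 ] [-0.48770445  0.12499645  0.86401404] tilt 30.22968844542419 az 165.62477588618967 0.0029626402530193454
```

{"method": "drive_tool", "body": {
  "deltas": [
    [[-0.05, 0, 0], 0],
    [[-0.03, 0, 0], 0]
  ]
}}

```text
clock: 0.4
tcp_pos: [0.2828, 0.5857, 0.33]
orientation: [-0.871, 1.388, 0.872]
contact_force: [-1.1, 0.3, 0.2]
gripper_width: 0.0853
```

{"method": "drive_tool", "body": {
  "deltas": [
    [[0, -0.0407, -0.0423], 0],
    [[0, -0.0407, -0.0423], 0],
    [[0, -0.0407, -0.0423], 0],
    [[0, -0.0407, -0.0423], 0],
    [[0, -0.0407, -0.0423], 0]
  ]
}}

```text
clock: 1.02
tcp_pos: [0.3742, 0.3043, 0.3282]
orientation: [-0.872, 1.389, 0.872]
contact_force: [2.7, -0.7, 0.3]
gripper_width: 0.0853
```

{"method": "drive_tool", "body": {
  "deltas": [
    [[0, -0.0407, -0.0423], 0],
    [[0, -0.0407, -0.0423], 0],
    [[0, -0.0407, -0.0423], 0],
    [[0, -0.0407, -0.0423], 0],
    [[0, -0.0407, -0.0423], 0]
  ]
}}

```text
clock: 1.65
tcp_pos: [0.4654, 0.0256, 0.3284]
orientation: [-0.872, 1.388, 0.872]
contact_force: [0.7, 0.5, -0.3]
gripper_width: 0.0857
```

Run:
```python
from h import *
print(r.get_state()['clock'],Rt()[1],yawof(),to([.5755,-.307,.19]),-np.radians(90-yawof()))
```

```text
1.65 [0.46537156 0.02563543 0.32840228] 64.23804692555758 [ 0.13831041 -0.24372092 -0.25179384] -0.449630902893296
```

{"method": "drive_tool", "body": {
  "deltas": [
    [[0, -0.0407, -0.042], 0],
    [[0, -0.0407, -0.042], 0],
    [[0, -0.0407, -0.042], 0],
    [[0, -0.0407, -0.042], 0],
    [[0, -0.0407, -0.042], 0]
  ]
}}

```text
clock: 2.28
tcp_pos: [0.5576, -0.2516, 0.3281]
orientation: [-0.872, 1.389, 0.873]
contact_force: [0.7, 0.4, 0.1]
gripper_width: 0.0855
```

{"method": "drive_tool", "body": {
  "deltas": [
    [[0.04, -0.02, -0.021], 0],
    [[0.04, -0.02, -0.021], 0],
    [[0.02, 0, 0], -0.15],
    [[0.02, 0, 0], -0.15],
    [[0.018, 0, 0], -0.15]
  ]
}}

```text
clock: 2.9
tcp_pos: [0.5746, -0.3052, 0.1889]
orientation: [-1.212, 1.207, 1.214]
contact_force: [-0.1, -0.2, 0.1]
gripper_width: 0.0854
```

Run:
```python
from h import *
s,K,R,t=snap('wrist','w1'); np.savez('pics/w1.npz',**{k:np.array(v) for k,v in s.items()})
print(r.get_state()['clock'],Rt()[1],yawof(),proj([.5755,-.307,.042],K,R,t))
```

```text
2.95 [ 0.57339296 -0.30445849  0.18660101] 90.53554210782741 [257.75335058 183.45054729]
```

View pics/w1.png

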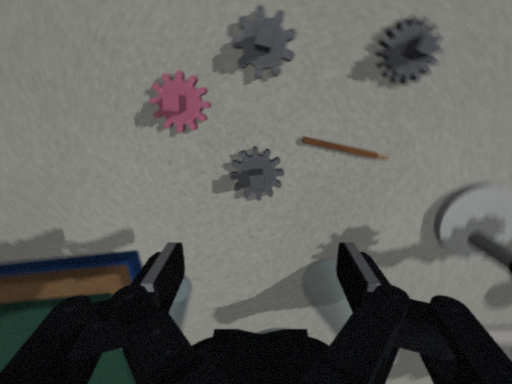

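Run:
```python
from h import *
d=dict(np.load('pics/w1.npz'));K=d['intrinsics'];R=cv2.Rodrigues(d['rvec'])[0];t=d['tvec'].reshape(3)
W=cloud(d,K,R,t)
w=W[135:212,215:300].reshape(-1,3)
b=w[(w[:,2]>.0385)&(w[:,2]<.046)]; print(len(b),b.mean(0)); 
rc=cv2.minAreaRect(b[:,:2].astype(np.float32)*1000); print(rc)
g=w[(w[:,2]>.007)&(w[:,2]<.017)]; print(cv2.minEnclosingCircle(g[:,:2].astype(np.float32)),np.median(g[:,2]))
q=W.reshape(-1,3); q=q[(q[:,2]>.03)&(np.hypot(q[:,0]-.7,q[:,1]+.2)<.2)]
cv2.imwrite('pics/w1c.png',cv2.resize(d['image'][130:215,210:305],None,fx=6,fy=6,interpolation=cv2.INTER_CUBIC))
d=dict(np.load('pics/top0.npz'));K=d['intrinsics'];R=cv2.Rodrigues(d['rvec'])[0];t=d['tvec'].reshape(3)
print('flask base',ray(297,150,K,R,t,0.03),ray(298,146,K,R,t,.0))
```

```text
225 [ 0.57370091 -0.3083862   0.0424392 ]
((573.9918823242188, -308.3551330566406), (15.978558540344238, 15.976016998291016), 1.2117149829864502)
((0.5743357539176941, -0.30853426456451416), 0.03247319534420967) 0.012607184040309083
flask base [ 0.71586462 -0.20307883  0.03      ] [ 0.7353015  -0.21093701  0.        ]
```

View pics/w1c.png

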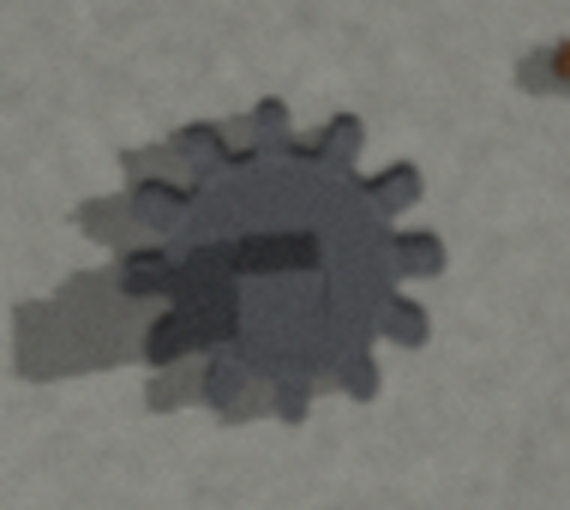

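Run:
```python
from h import *
print(Rt()[1],yawof(),to([.574,-.3084,.036]))
```

```text
[ 0.57339296 -0.30445849  0.18660101] 90.53554210782741 [ 0.15058805 -0.00124643 -0.00427244]
```

{"method": "drive_tool", "body": {
  "deltas": [
    [[0.03, -0.001, -0.004], -0.01],
    [[0.045, 0, 0], 0],
    [[0.04, 0, 0], 0],
    [[0.03, 0, 0], 0],
    [[0.0055, 0, 0], 0]
  ]
}}

```text
clock: 3.58
tcp_pos: [0.5746, -0.3086, 0.0377]
orientation: [-1.212, 1.207, 1.219]
contact_force: [0.4, 0.3, -0.2]
gripper_width: 0.0853
```

Run:
```python
from h import *
s,K,R,t=snap('wrist','w2')
print(Rt()[1],yawof(),to([.574,-.3084,.036]))
```

```text
[ 0.57521357 -0.3090134   0.03853601] 90.51063457301966 [0.00253933 0.00120222 0.00062198]
```

View pics/w2.png

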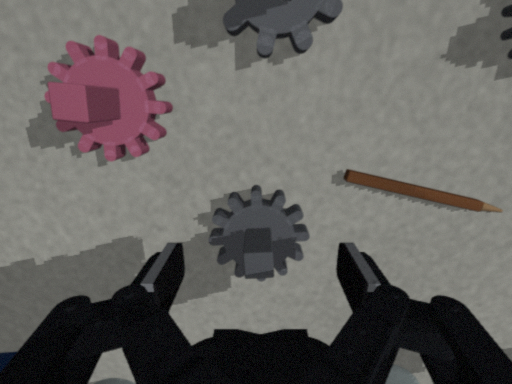

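{"method": "drive_tool", "body": {
  "deltas": [
    [[0.001, 0.0005, 0.0003], 0],
    [[0, 0, 0], 0],
    [[0, 0, 0], 0],
    [[0, 0, 0], 0]
  ],
  "hand": 0.0
}}

```text
clock: 4.12
tcp_pos: [0.576, -0.3092, 0.0398]
orientation: [-1.218, 1.204, 1.216]
contact_force: [0.4, 0.8, 2.7]
gripper_width: 0.0146
```

Run:
```python
from h import *
st=r.get_state();print(st['clock'],Rt()[1],yawof(),st['contact_force'],st['gripper_width'])
```

```text
4.125 [ 0.57595002 -0.30924841  0.039766  ] 90.58895803886102 [0.36835853 0.8200149  2.67929569] 0.014550541344404866
```

{"method": "drive_tool", "body": {
  "deltas": [
    [[-0.05, 0, 0], 0],
    [[-0.06, 0, 0], 0],
    [[-0.055, 0, 0.02], 0],
    [[0, 0.0095, 0.057], 0],
    [[0, 0.0095, 0.057], 0]
  ]
}}

```text
clock: 4.75
tcp_pos: [0.5549, -0.1741, 0.2048]
orientation: [-1.217, 1.203, 1.214]
contact_force: [0.5, 1.7, -1.1]
gripper_width: 0.0148
```

{"method": "drive_tool", "body": {
  "deltas": [
    [[0, 0.0095, 0.057], 0],
    [[0, 0.0095, 0.057], 0],
    [[0, 0.0095, 0.057], 0],
    [[0, 0.0095, 0.057], 0],
    [[0, 0.0095, 0.057], 0]
  ]
}}

```text
clock: 5.38
tcp_pos: [0.5041, 0.111, 0.2042]
orientation: [-1.216, 1.204, 1.216]
contact_force: [0.6, -0.0, -0.6]
gripper_width: 0.0145
```

Run:
```python
from h import *
s,K,R,t=snap('wrist','w3'); np.savez('pics/w3.npz',**{k:np.array(v) for k,v in s.items()})
st=r.get_state();print(st['clock'],Rt()[1],yawof(),st['contact_force'],st['gripper_width'],to([.5,.166,.1]))
d=s
W=cloud(d,K,R,t); w=W.reshape(-1,3); c=Rt()[1]
g=w[(np.hypot(w[:,0]-c[0],w[:,1]-c[1])<.045)&(w[:,2]<c[2]-.012)&(w[:,2]>c[2]-.06)]
print(len(g),np.percentile(g[:,2]-c[2],[5,25,50,75,95]))
```

```text
5.425 [0.50216481 0.12019022 0.20382032] 91.17367122882762 [-1.65313488  7.16830037 -0.24825898] 0.014616719732524854 [0.10405398 0.00111916 0.04531443]
3788 [-0.03569752 -0.02763771 -0.02689225 -0.02633983 -0.02059064]
```

View pics/w3.png

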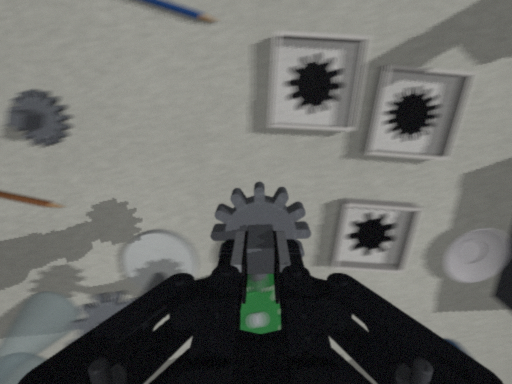

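Run:
```python
from h import *
d=dict(np.load('pics/top0.npz'));K=d['intrinsics'];R=cv2.Rodrigues(d['rvec'])[0];t=d['tvec'].reshape(3)
W=cloud(d,K,R,t);q=W.reshape(-1,3)
g=q[(q[:,2]>.03)&(q[:,0]>.45)&(q[:,0]<.75)&(q[:,1]>.03)&(q[:,1]<.2)]; print(g.min(0),g.max(0))
```

```text
[0.5792736  0.05698457 0.03047388] [0.74873392 0.1361596  0.16471797]
```

{"method": "drive_tool", "body": {
  "deltas": [
    [[0.02, 0.001, 0.045], 0],
    [[0.05, 0, 0], 0],
    [[0.05, 0, 0], 0],
    [[0.029, 0, 0], 0],
    [[0, 0, 0], 0]
  ]
}}

```text
clock: 6.05
tcp_pos: [0.5017, 0.1533, 0.053]
orientation: [-1.216, 1.209, 1.219]
contact_force: [0.6, 0.1, 0.4]
gripper_width: 0.0149
```

```bash
cat >> h.py <<'E'
def disc(s,K,R,t):
    """plane fit of held disc in tool frame"""
    W=cloud(s,K,R,t).reshape(-1,3);Rr,p=Rt(); T=(W-p)@Rr  # tool coords
    im=s['image'].reshape(-1,3).astype(int)
    m=(np.abs(T[:,2])<.034)&(T[:,0]>.012)&(T[:,0]<.065)&(np.abs(T[:,1])<.05)&(T[:,1]>0.0)&(im.max(1)-im.min(1)<35)
    T=T[m]
    # ransac
    rng=np.random.default_rng(0);best=None
    for k in range(400):
        a=T[rng.choice(len(T),3,False)];n=np.cross(a[1]-a[0],a[2]-a[0]);L=np.linalg.norm(n)
        if L<1e-7: continue
        n/=L; 
        if abs(n[2])>.35 : continue
        e=np.abs((T-a[0])@n); c=(e<.0012).sum()
        if best is None or c>best[0]: best=(c,e<.0012)
    q=T[best[1]];c=q.mean(0);n=np.linalg.svd(q-c)[2][2];n*=-np.sign(n[0])
    print('disc pts',len(q),'of',len(T),'normal(tool)',n.round(3),'tilt',np.degrees(np.arctan2(n[1],-n[0])).round(1),'c',c.round(4))
    return n,c
E
python3 - <<'E'
from h import *
s,K,R,t=snap('wrist','w4')
st=r.get_state();print(st['clock'],Rt()[1],yawof(),st['contact_force'],st['gripper_width'])
disc(s,K,R,t)
E
```

```text
6.1 [0.50304168 0.15367965 0.05457227] 90.55402792945473 [ 0.30958786 -0.27544298 -0.27024544] 0.0145419180378312
disc pts 3504 of 7460 normal(tool) [-1.    -0.002 -0.003] tilt -0.1 c [ 0.054   0.0324 -0.0009]
```

View pics/w4.png

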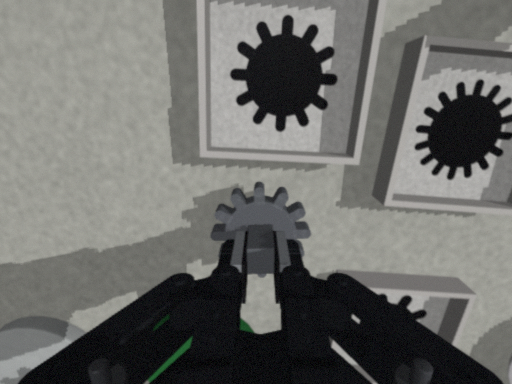

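{"method": "drive_tool", "body": {
  "deltas": [
    [[0, 0.013, 0], 0],
    [[0, 0.003, 0], 0],
    [[0, 0.003, 0], 0],
    [[0, 0.003, 0], 0],
    [[0, 0.003, 0], 0]
  ]
}}

```text
clock: 6.72
tcp_pos: [0.484, 0.1545, 0.0569]
orientation: [-1.22, 1.194, 1.208]
contact_force: [12.3, -0.9, -0.7]
gripper_width: 0.0146
```

```bash
sed -i 's/(T\[:,0\]<.065)/(T[:,0]<(p[2]-.009 if p[2]<.07 else .065))/; s/<35)/<35)\&(im.max(1)<125)/' h.py
python3 - <<'E'
from h import *
s,K,R,t=snap('wrist','w5')
st=r.get_state();print(st['clock'],Rt()[1],yawof(),st['contact_force'],st['wrist_torque'],st['gripper_width'])
disc(s,K,R,t)
E
```

```text
6.775 [0.48395252 0.15447397 0.05689466] 90.5301629735494 [10.15709418 -0.63765439 -0.24874337] [-0.10188998 -2.46948982  0.03568463] 0.014698417203683463
disc pts 2366 of 3862 normal(tool) [-1.     0.017  0.002] tilt 1.0 c [0.0273 0.0143 0.0011]
```

View pics/w5.png

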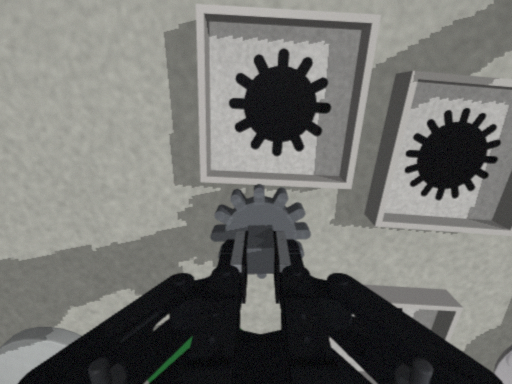

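{"method": "drive_tool", "body": {
  "deltas": [
    [[0.004, -0.005, 0], 0],
    [[0.003, 0.003, 0], 0],
    [[0, 0.003, 0], 0],
    [[0, 0.003, 0], 0],
    [[0, 0.003, 0], 0]
  ]
}}

```text
clock: 7.4
tcp_pos: [0.4824, 0.1545, 0.0512]
orientation: [-1.224, 1.185, 1.199]
contact_force: [21.9, -2.4, 2.0]
gripper_width: 0.0145
```

{"method": "drive_tool", "body": {
  "deltas": [
    [[0, 0.003, 0], 0],
    [[0, 0.003, 0], 0]
  ]
}}

```text
clock: 7.65
tcp_pos: [0.4795, 0.1542, 0.0524]
orientation: [-1.225, 1.18, 1.194]
contact_force: [17.8, 0.4, 8.4]
gripper_width: 0.0144
```

Run:
```python
from h import *
s,K,R,t=snap('wrist','w6')
st=r.get_state();print(st['clock'],Rt()[1],yawof(),st['contact_force'],st['wrist_torque'],st['gripper_width'])
disc(s,K,R,t)
```

```text
7.7 [0.47907952 0.1540684  0.05248333] 90.42162373982411 [22.48197342 -3.35262555  8.50189124] [-0.92938671 -5.09013363  0.05748321] 0.014748822194512344
disc pts 1952 of 3279 normal(tool) [-0.997  0.079  0.005] tilt 4.5 c [0.0283 0.0127 0.0006]
```

View pics/w6.png

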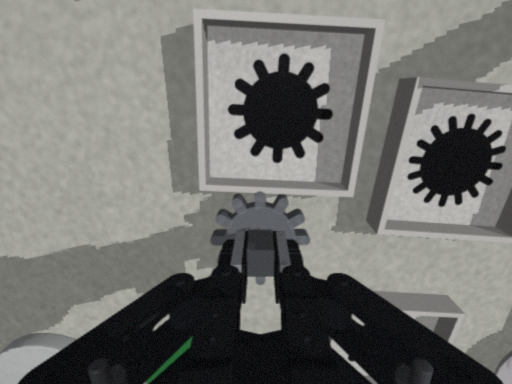

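{"method": "drive_tool", "body": {
  "deltas": [
    [[0, 0.004, 0], 0],
    [[0, 0.004, 0], 0],
    [[0, 0.004, 0], 0],
    [[0, 0.004, 0], 0],
    [[0, 0.004, 0], 0]
  ]
}}

```text
clock: 8.32
tcp_pos: [0.4637, 0.1544, 0.0547]
orientation: [-1.226, 1.174, 1.189]
contact_force: [14.4, -2.5, 18.0]
gripper_width: 0.0147
```

Run:
```python
from h import *
s,K,R,t=snap('wrist','w7')
st=r.get_state();print(st['clock'],Rt()[1],Rt()[0][:,0],st['contact_force'],st['wrist_torque'],st['gripper_width'])
disc(s,K,R,t)
```

```text
8.375 [0.46302677 0.15468111 0.05463626] [ 0.03716703  0.00733876 -0.99928212] [23.8989982  -6.02856967 24.14316744] [-1.43009441 -5.86710811 -0.02994593] 0.014768881335282515
disc pts 612 of 1263 normal(tool) [-0.937  0.35   0.004] tilt 20.5 c [0.0302 0.0058 0.0003]
```

View pics/w7.png

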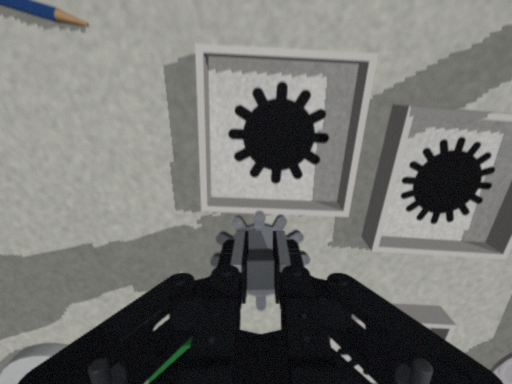

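{"method": "drive_tool", "body": {
  "deltas": [
    [[-0.003, 0.004, 0], 0],
    [[-0.001, 0.004, 0], 0],
    [[0, 0.004, 0], 0]
  ]
}}

```text
clock: 8.75
tcp_pos: [0.4395, 0.1545, 0.0547]
orientation: [-1.219, 1.193, 1.208]
contact_force: [7.6, 0.8, 3.9]
gripper_width: 0.0139
```

Run:
```python
from h import *
s,K,R,t=snap('wrist','w8')
st=r.get_state();print(st['clock'],Rt()[1],Rt()[0][:,0],st['contact_force'],st['wrist_torque'],st['gripper_width'])
disc(s,K,R,t)
```

```text
8.8 [0.43775528 0.15445362 0.05423591] [ 0.01011892  0.00332333 -0.99994328] [ 4.60900419 -1.40808448 14.64139648] [-0.09961186 -1.30630321 -0.05104162] 0.013649830093074107
disc pts 27 of 115 normal(tool) [-0.878  0.326 -0.35 ] tilt 20.4 c [ 0.0305  0.0258 -0.0196]
```

View pics/w8.png

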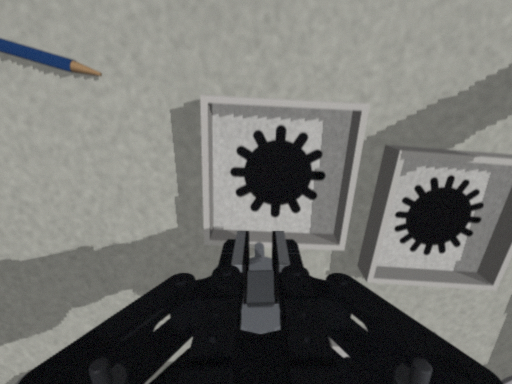

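{"method": "drive_tool", "body": {
  "deltas": [
    [[-0.02, -0.01, 0], 0],
    [[-0.05, -0.03, 0], 0],
    [[-0.03, 0, 0], 0],
    [[0, 0, 0], 0]
  ]
}}

```text
clock: 9.3
tcp_pos: [0.4736, 0.1544, 0.1534]
orientation: [-1.216, 1.202, 1.216]
contact_force: [0.2, -0.3, -1.4]
gripper_width: 0.0137
```

Run:
```python
from h import *
s,K,R,t=snap('wrist','w9');np.savez('pics/w9.npz',**{k:np.array(v) for k,v in s.items()})
st=r.get_state();print(st['clock'],Rt()[1],Rt()[0][:,0],st['contact_force'],st['gripper_width'])
im=s['image']
a=cv2.resize(im[200:384,150:370],None,fx=2,fy=2)
s,K,R,t=snap('scene');np.savez('pics/s9.npz',**{k:np.array(v) for k,v in s.items()})
u,v=proj(Rt()[1],K,R,t).astype(int);print(u,v)
b=cv2.resize(s['image'][max(v-60,0):v+60,u-60:u+60],None,fx=3,fy=3,interpolation=cv2.INTER_CUBIC)
H=max(a.shape[0],b.shape[0]);o=np.zeros((H,a.shape[1]+b.shape[1],3),np.uint8);o[:a.shape[0],:a.shape[1]]=a;o[:b.shape[0],a.shape[1]:]=b
cv2.imwrite('pics/c9.png',o)
```

```text
9.35 [0.47245178 0.1540966  0.1519148 ] [-5.65755492e-04  5.84324739e-04 -9.99999669e-01] [-0.30368597 -0.10058845 -1.75028276] 0.013986957636593578
353 199
```

View pics/c9.png

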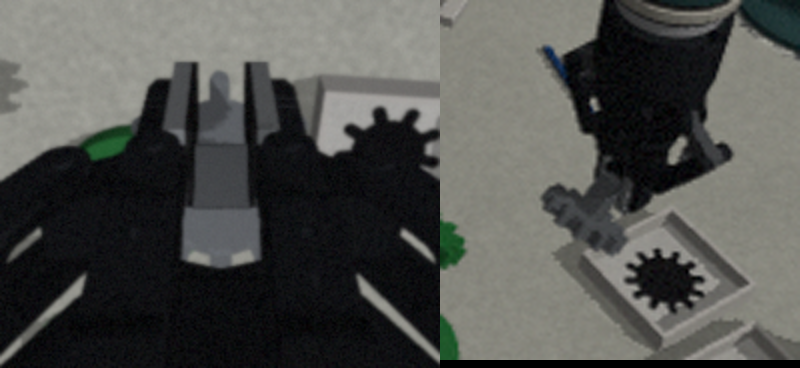

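```bash
cat >> h.py <<'E'
def prof(s,K,R,t,save=None):
    """mid profile of the held gear in the tool x-y plane"""
    W=cloud(s,K,R,t);Rr,p=Rt();T=(W-p)@Rr
    out=[]
    for v in range(200,384,4):
        m=T[v,254:268]; m=m[np.abs(m[:,2])<.006]
        if len(m): 
            a=np.nanmedian(m,0); 
            if -.03<a[0]<.065: out.append((v,*np.round(a*1000,1)))
    return out
def fitp(T,n0):
    c=T.mean(0)
    for k in range(4):
        n=np.linalg.svd(T-c)[2][2]; e=(T-c)@n; T=T[np.abs(e)<max(.0008,2*e.std())]; c=T.mean(0)
    return n*(1 if n@n0>0 else -1),c,len(T),e.std()
E
python3 - <<'E'
from h import *
s=dict(np.load('pics/w9.npz'));K=s['intrinsics'];R=cv2.Rodrigues(s['rvec'])[0];t=s['tvec'].reshape(3)
for o in prof(s,K,R,t): print(o)
E
```

```text
(236, np.float64(29.6), np.float64(-4.0), np.float64(0.4))
(240, np.float64(28.5), np.float64(-6.4), np.float64(0.4))
(244, np.float64(26.4), np.float64(-8.1), np.float64(0.4))
(248, np.float64(24.9), np.float64(-10.2), np.float64(0.8))
(252, np.float64(23.4), np.float64(-12.3), np.float64(1.4))
(256, np.float64(21.8), np.float64(-14.3), np.float64(1.4))
(260, np.float64(20.3), np.float64(-16.2), np.float64(1.4))
(264, np.float64(18.9), np.float64(-18.3), np.float64(1.4))
(268, np.float64(17.0), np.float64(-20.0), np.float64(1.7))
(272, np.float64(-8.2), np.float64(-4.8), np.float64(1.3))
(276, np.float64(-10.1), np.float64(-5.9), np.float64(1.3))
(280, np.float64(-10.9), np.float64(-7.8), np.float64(1.3))
(284, np.float64(-12.1), np.float64(-9.4), np.float64(1.3))
(288, np.float64(-13.3), np.float64(-10.9), np.float64(1.3))
(292, np.float64(-14.8), np.float64(-12.2), np.float64(1.3))
(296, np.float64(-16.2), np.float64(-13.5), np.float64(1.3))
(300, np.float64(-17.0), np.float64(-15.3), np.float64(1.3))
(304, np.float64(-17.3), np.float64(-17.6), np.float64(1.3))
(308, np.float64(2.8), np.float64(-38.6), np.float64(1.3))
(312, np.float64(1.6), np.float64(-40.5), np.float64(1.3))
(316, np.float64(0.1), np.float64(-42.1), np.float64(1.3))
(320, np.float64(-1.3), np.float64(-43.8), np.float64(1.3))
(324, np.float64(-2.3), np.float64(-45.9), np.float64(1.3))
(328, np.float64(-3.5), np.float64(-47.6), np.float64(1.0))
(332, np.float64(-5.4), np.float64(-48.7), np.float64(1.3))
```

```bash
cat >> h.py <<'E'
def ransac(T,tol=.0015,n0=(0,0,1)):
    rng=np.random.default_rng(0);best=(0,None)
    for k in range(600):
        a=T[rng.choice(len(T),3,False)];n=np.cross(a[1]-a[0],a[2]-a[0]);L=np.linalg.norm(n)
        if L<1e-6: continue
        e=np.abs((T-a[0])@(n/L))<tol
        if e.sum()>best[0]: best=(e.sum(),e)
    q=T[best[1]];c=q.mean(0);n=np.linalg.svd(q-c)[2][2]; n*=np.sign(n@np.array(n0)); return n,c,q
E
python3 - <<'E'
from h import *
for f,c0 in(('top0',(.626,-.031)),('scene0',(.626,-.031)),('s9',(.626,-.031))):
    d=dict(np.load('pics/%s.npz'%f));K=d['intrinsics'];R=cv2.Rodrigues(d['rvec'])[0];t=d['tvec'].reshape(3)
    W=cloud(d,K,R,t).reshape(-1,3)
    q=W[(np.hypot(W[:,0]-c0[0],W[:,1]-c0[1])<.045)&(W[:,2]>.112)&(W[:,2]<.18)]
    n,c,q2=ransac(q); 
    # in-plane circle
    B=np.linalg.svd(n[None])[2][1:]; uv=(q2-c)@B.T; (a,b),rad=cv2.minEnclosingCircle(uv.astype(np.float32))
    print(f,len(q),len(q2),n,'tilt',np.degrees(np.arccos(n[2])),'az',np.degrees(np.arctan2(n[1],n[0])),'face centre',c+a*B[0]+b*B[1],rad)
s=dict(np.load('pics/w9.npz'));K=s['intrinsics'];R=cv2.Rodrigues(s['rvec'])[0];t=s['tvec'].reshape(3)
W=cloud(s,K,R,t).reshape(-1,3);im=s['image'].reshape(-1,3).astype(int)
p=Rt()[1];Rr=Rt()[0];T=(W-p)@Rr
vv,uu=np.mgrid[:384,:512];pl=np.abs(T@[.788,-.616,0]-(.0296*.788+.004*.616))<.003
m=pl&(np.abs(T[:,2])<.034)&(T[:,0]>-.012)&(T[:,0]<.035)
n,c,q=ransac(T[m],.001,(-1,0,0)); print(len(q),m.sum(),n,np.degrees(np.arctan2(n[1],-n[0])),np.degrees(np.arcsin(n[2])),c)
print(q.min(0),q.max(0))
E
```

```text
top0 334 190 [-0.58064603  0.03546306  0.8133834 ] tilt 35.572171455345206 az 176.5049915285711 face centre [ 0.6179422  -0.03202873  0.14469664] 0.032163385301828384
scene0 398 207 [-0.55851337  0.05728822  0.82751488] tilt 34.155704225969764 az 174.14349981178407 face centre [ 0.61832653 -0.02850708  0.14493613] 0.03194265440106392
s9 398 216 [-0.56407768  0.05063336  0.82416784] tilt 34.49578624065843 az 174.87070059721165 face centre [ 0.61795257 -0.02960416  0.14467537] 0.03366967290639877
1352 1570 [-0.79025422  0.61263586  0.01325043] 37.78423735260379 0.7592159400380573 [ 0.00895125 -0.03081753  0.00104592]
[-0.00600497 -0.04970605 -0.02719406] [ 0.03072944 -0.00354107  0.02885055]
```

{"method": "drive_tool", "body": {
  "deltas": [
    [[-0.004, 0, -0.0526], 0],
    [[0, 0, -0.0526], 0],
    [[0, 0, -0.0526], 0],
    [[0, 0, -0.0526], 0],
    [[0, 0, -0.0526], 0]
  ]
}}

```text
clock: 10.02
tcp_pos: [0.4742, -0.1102, 0.1541]
orientation: [-1.215, 1.207, 1.22]
contact_force: [-0.2, 0.3, -0.6]
gripper_width: 0.0136
```

{"method": "drive_tool", "body": {
  "deltas": [
    [[0, -0.03, 0], 0.07],
    [[0, -0.02, 0], 0],
    [[0, 0, 0], 0]
  ]
}}

```text
clock: 10.4
tcp_pos: [0.5254, -0.1097, 0.1539]
orientation: [-1.164, 1.239, 1.168]
contact_force: [-0.8, -0.1, 0.1]
gripper_width: 0.0136
```

Run:
```python
from h import *
s,K,R,t=snap('wrist','w10');np.savez('pics/w10.npz',**{k:np.array(v) for k,v in s.items()})
st=r.get_state();print(st['clock'],Rt()[1],yawof(),st['contact_force'],st['gripper_width'])
for o in prof(s,K,R,t)[::4]: print(o)
```

```text
10.45 [ 0.52432832 -0.10967399  0.15397607] 86.58515721612439 [ 0.15728336 -0.40803722 -0.90675482] 0.01371263542371661
(236, np.float64(32.7), np.float64(-3.4), np.float64(0.2))
(252, np.float64(25.8), np.float64(-11.3), np.float64(0.9))
(268, np.float64(19.7), np.float64(-19.3), np.float64(0.9))
(284, np.float64(-9.9), np.float64(-8.3), np.float64(0.9))
(300, np.float64(-14.5), np.float64(-14.6), np.float64(0.9))
(316, np.float64(2.7), np.float64(-41.3), np.float64(0.9))
(332, np.float64(-2.7), np.float64(-48.0), np.float64(0.6))
```

View pics/w10.png

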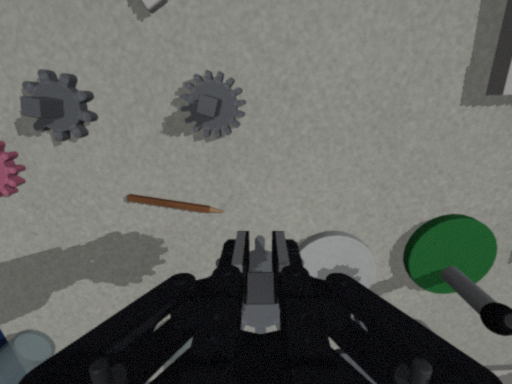

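```bash
cat >> h.py <<'E'
MN=np.array([-.5717,.0470,.8192]);MN/=np.linalg.norm(MN);MC=np.array([.6214,-.0305,.1398])
ME=np.cross([0,0,1],MN);ME/=np.linalg.norm(ME);ME=-ME if ME[1]<0 else ME   # horizontal, +y-ish
MU=np.cross(MN,ME)   # in plane
if MU[2]<0: MU=-MU
def mphase(s,K,R,t,c=None,n=MN,e=ME,u=MU,N=12,off=.006,rr=(.027,.028,.029,.030),pr=True):
    """tooth phase (deg, from e towards u)"""
    c=MC if c is None else c
    a=np.radians(np.arange(0,360,1.0));img=s['image'].astype(np.float32).mean(2);G=[]
    for x in rr:
        pts=np.array([proj(c+off*n+x*(np.cos(k)*e+np.sin(k)*u),K,R,t) for k in a],np.float32)
        G.append(cv2.remap(img,pts[:,0][None],pts[:,1][None],cv2.INTER_LINEAR)[0])
    return a,np.array(G)
E
python3 - <<'E'
from h import *
print(MN,ME,MU)
for f in('top0','scene0','s9'):
    d=dict(np.load('pics/%s.npz'%f));K=d['intrinsics'];R=cv2.Rodrigues(d['rvec'])[0];t=d['tvec'].reshape(3)
    W=cloud(d,K,R,t)
    # use depth: pixels on the face plane -> polar hist
    q=W.reshape(-1,3); q=q[(np.linalg.norm(q-MC,axis=1)<.04)]; h=(q-MC)@MN; q=q[np.abs(h-.006)<.004]-MC
    x,y=q@ME,q@MU; rad=np.hypot(x,y);ang=np.degrees(np.arctan2(y,x)); m=(rad>.0262)&(rad<.033)
    F=np.exp(1j*np.radians(ang[m])*12).mean(); print(f,m.sum(),'conf',abs(F),'tooth phase',np.degrees(np.angle(F))/12)
    a,G=mphase(d,K,R,t)
    for g in G:
        F=((g-g.mean())*np.exp(1j*12*a)).mean(); print('   img',abs(F),g.std(),np.degrees(np.angle(-F))/12)
    cv2.imwrite('pics/m_%s.png'%f,cv2.resize(d['image'][int(proj(MC,K,R,t)[1])-25:,int(proj(MC,K,R,t)[0])-25:][:50,:50],None,fx=10,fy=10,interpolation=cv2.INTER_CUBIC))
E
```

```text
[-0.57166041  0.04699674  0.81914326] [ 0.08193453  0.99663771 -0.        ] [ 0.81638907 -0.06711612  0.57358898]
top0 59 conf 0.6595849797315326 tooth phase 3.936274188806824
   img 2.5618413225924748 38.49267 5.260561234579405
   img 5.186224381851742 41.908356 4.644386351057699
   img 7.11062703268544 45.013718 4.565459823982958
   img 8.409899071131864 48.36346 4.736814222556739
scene0 79 conf 0.57267139654517 tooth phase 3.360943150892636
   img 1.294758061709177 7.6765904 10.545995243769475
   img 1.625875437590328 8.493321 11.064294027859388
   img 1.7089822437601576 9.304752 11.332716431523131
   img 1.6180261283004072 10.090365 11.399421489558913
s9 76 conf 0.5029583760719958 tooth phase 3.523174669817949
   img 3.2289084799201646 15.015379 8.010518452817552
   img 3.957691621562729 16.789774 8.336811150267563
   img 4.268091831918704 18.577955 8.206343177826875
   img 4.102332786240901 20.496923 7.832104950360759
```

View pics/m_top0.png

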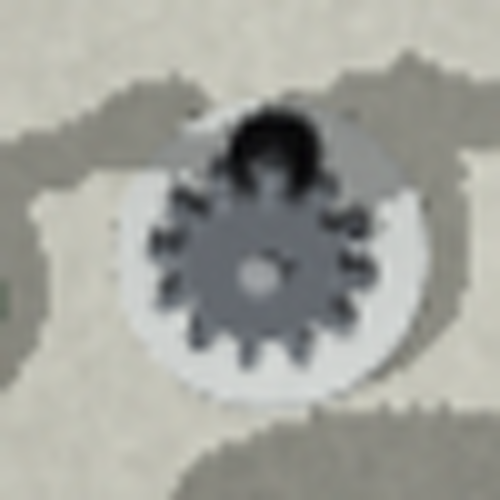

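View pics/m_s9.png

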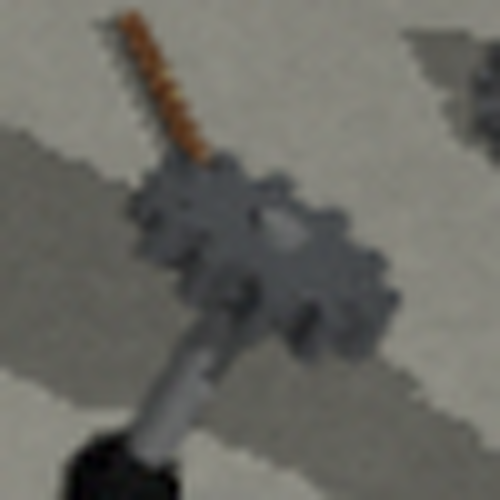

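{"method": "drive_tool", "body": {
  "deltas": [
    [[-0.0065, -0.032, 0.004], 0],
    [[0, -0.0314, 0.005], 0],
    [[0, 0, 0], 0]
  ]
}}

```text
clock: 10.82
tcp_pos: [0.5898, -0.1038, 0.1613]
orientation: [-1.166, 1.237, 1.167]
contact_force: [-0.8, -0.2, -1.9]
gripper_width: 0.0137
```

```bash
cat > meas.py <<'E'
from h import *
import sys
tag=sys.argv[1]
st=r.get_state();print(st['clock'],'tcp',Rt()[1].round(4),'yaw',round(yawof(),2),'F',st['contact_force'].round(1),round(st['gripper_width'],4))
Rr,p=Rt()
off=np.array([16.6,-33.1,.9])/1000
gc=p+Rr@off; print('gear ctr by tcp',gc.round(4))
outs=[]
for n in ('scene','top','wrist'):
    s,K,R,t=snap(n); W=cloud(s,K,R,t)
    u,v=proj((gc+MC)/2,K,R,t).astype(int)
    if n!='wrist':
        k=32 if n=='top' else 45
        outs.append(cv2.resize(s['image'][v-k:v+k,u-k:u+k],(380,380),interpolation=cv2.INTER_CUBIC))
    q=W.reshape(-1,3); im=s['image'].reshape(-1,3).astype(int)
    for nm,c in (('gear',gc),('mast',MC)):
        m=(np.linalg.norm(q-c,axis=1)<.04)&(im.max(1)>45)&(np.abs((q-c)@MN-.006)<.007); a=q[m]
        if nm=='gear': a=a[(a-gc)@ME< .030]
        if len(a)<40: print(n,nm,len(a)); continue
        nn,cc,q2=ransac(a,.0015)
        d=q2-c; x,y=d@ME,d@MU; (cx,cy),rad=cv2.minEnclosingCircle(np.stack([x,y],1).astype(np.float32))
        rd=np.hypot(x-cx,y-cy);an=np.degrees(np.arctan2(y-cy,x-cx)); mm=(np.hypot(x,y)>.0262)
        F=np.exp(12j*np.radians(np.degrees(np.arctan2(y[mm],x[mm])))).mean()
        print(n,nm,len(a),len(q2),'n',nn.round(3),'angle to master',np.degrees(np.arccos(min(1,nn@MN))).round(1),'circ(e,u)mm',(cx*1000).__round__(1),(cy*1000).__round__(1),(rad*1000).__round__(1),'h',((q2-MC)@MN*1000).mean().round(2),'phase',(np.degrees(np.angle(F))/12).round(1),abs(F).round(2))
cv2.imwrite('pics/c_%s.png'%tag,np.hstack(outs))
E
python3 meas.py a
```

```text
10.825 tcp [ 0.5898 -0.1038  0.1613] yaw 86.67 F [-0.8 -0.2 -1.9] 0.0137
gear ctr by tcp [ 0.6229 -0.1048  0.1446]
scene gear 199 134 n [-0.606  0.051  0.793] angle to master 2.5 circ(e,u)mm 0.1 -0.7 32.2 h 4.31 phase -1.7 0.54
scene mast 279 202 n [-0.566  0.064  0.822] angle to master 1.0 circ(e,u)mm 2.7 0.1 32.1 h 5.84 phase 3.4 0.57
top gear 0
top mast 254 147 n [-0.579  0.064  0.813] angle to master 1.1 circ(e,u)mm -1.0 0.1 32.1 h 6.15 phase 4.0 0.69
wrist gear 1574 1525 n [-0.606  0.054  0.794] angle to master 2.4 circ(e,u)mm -1.9 -8.7 30.4 h 7.25 phase -4.0 0.55
wrist mast 4475 4005 n [-0.571  0.048  0.819] angle to master 0.1 circ(e,u)mm 1.2 -1.4 32.4 h 7.86 phase 3.8 0.62
```

View pics/c_a.png

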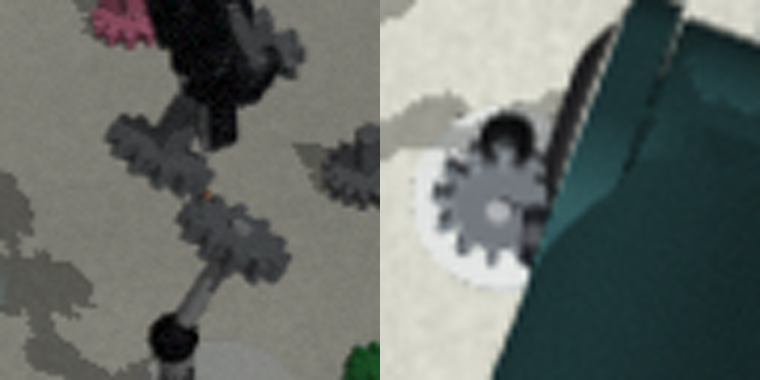

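{"method": "drive_tool", "body": {
  "deltas": [
    [[0, 0.0009, 0.012], 0],
    [[0, 0.0002, 0.003], 0],
    [[0, 0.0002, 0.003], 0],
    [[0, 0.0001, 0.0014], 0],
    [[0, 0, 0], 0]
  ]
}}

```text
clock: 11.6
tcp_pos: [0.5894, -0.0853, 0.1623]
orientation: [-1.165, 1.237, 1.165]
contact_force: [0.5, 0.0, -0.6]
gripper_width: 0.0138
```

```bash
python3 meas.py b; python3 -c "
from h import *
s,K,R,t=snap('wrist','w11')"
```

```text
11.6 tcp [ 0.5894 -0.0853  0.1623] yaw 86.57 F [ 0.5  0.  -0.6] 0.0138
gear ctr by tcp [ 0.6225 -0.0864  0.1457]
scene gear 197 135 n [-0.597  0.046  0.801] angle to master 1.8 circ(e,u)mm 0.8 0.0 31.6 h 6.35 phase -2.8 0.49
scene mast 314 227 n [-0.573  0.05   0.818] angle to master 0.2 circ(e,u)mm -3.2 0.0 36.1 h 6.03 phase 3.3 0.3
top gear 0
top mast 102 61 n [-0.588  0.01   0.809] angle to master 2.4 circ(e,u)mm 14.4 1.0 27.2 h 6.29 phase 5.1 0.66
wrist gear 1595 1546 n [-0.608  0.048  0.792] angle to master 2.6 circ(e,u)mm 1.9 -8.4 32.6 h 8.17 phase -2.4 0.71
wrist mast 3457 3159 n [-0.575  0.051  0.817] angle to master 0.3 circ(e,u)mm 1.3 -2.6 32.3 h 7.86 phase 3.7 0.6
```

View pics/w11.png

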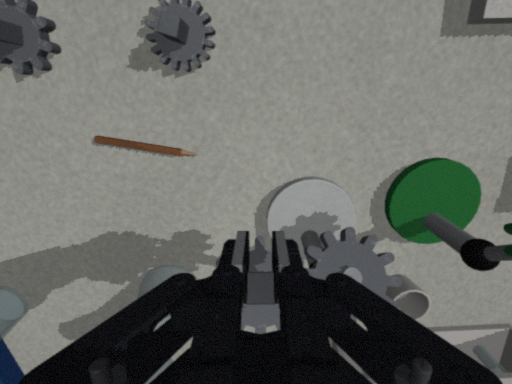

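View pics/c_b.png

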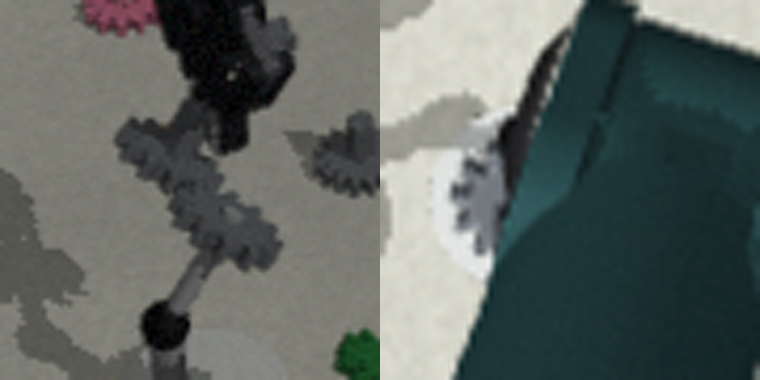

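{"method": "drive_tool", "body": {
  "deltas": [
    [[0.0014, 0.002, -0.0002], 0],
    [[0.0014, 0.0021, -0.0002], 0],
    [[0.0014, 0.002, 0], 0],
    [[0.0014, 0.0021, 0], 0],
    [[0, 0, 0], 0]
  ]
}}

```text
clock: 12.42
tcp_pos: [0.5809, -0.0853, 0.1566]
orientation: [-1.165, 1.237, 1.165]
contact_force: [0.9, -0.0, -1.8]
gripper_width: 0.0135
```

```bash
python3 meas.py c
```

```text
12.425 tcp [ 0.5809 -0.0853  0.1566] yaw 86.57 F [ 0.9 -0.  -1.8] 0.0135
gear ctr by tcp [ 0.614  -0.0863  0.14  ]
scene gear 196 130 n [-0.604  0.059  0.795] angle to master 2.4 circ(e,u)mm -0.6 -1.3 32.3 h 6.48 phase -2.8 0.41
scene mast 317 240 n [-0.568  0.05   0.821] angle to master 0.3 circ(e,u)mm -3.9 -0.0 35.7 h 6.05 phase -9.9 0.39
top gear 0
top mast 112 62 n [-0.575  0.141  0.806] angle to master 5.5 circ(e,u)mm 15.6 -1.9 26.7 h 6.56 phase -9.4 0.77
wrist gear 1576 1538 n [-0.606  0.054  0.794] angle to master 2.5 circ(e,u)mm -0.5 -6.8 30.5 h 8.3 phase -2.0 0.75
wrist mast 2303 2168 n [-0.573  0.05   0.818] angle to master 0.2 circ(e,u)mm -1.0 -4.3 34.0 h 7.85 phase -8.1 0.62
```

View pics/c_c.png

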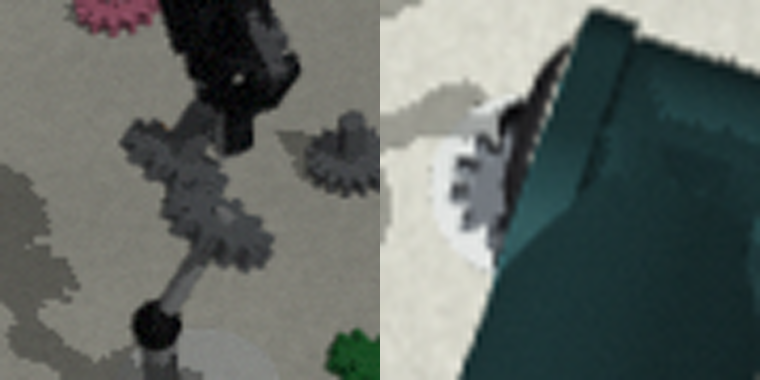

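{"method": "drive_tool", "body": {
  "deltas": [
    [[0.0014, 0.002, 0.0002], 0],
    [[0.0015, 0.0021, 0.0003], 0],
    [[0.0014, 0.002, 0.0004], 0],
    [[0.0014, 0.002, 0.0005], 0],
    [[0, 0, 0], 0]
  ]
}}

```text
clock: 13.2
tcp_pos: [0.5729, -0.0832, 0.1508]
orientation: [-1.165, 1.237, 1.165]
contact_force: [0.7, -0.1, -0.8]
gripper_width: 0.0136
```

```bash
python3 meas.py d
```

```text
13.2 tcp [ 0.5729 -0.0832  0.1508] yaw 86.57 F [ 0.7 -0.1 -0.8] 0.0136
gear ctr by tcp [ 0.606  -0.0843  0.1342]
scene gear 196 137 n [-0.608  0.064  0.791] angle to master 2.8 circ(e,u)mm 1.3 -0.1 33.6 h 6.62 phase -1.5 0.42
scene mast 321 228 n [-0.579  0.053  0.813] angle to master 0.6 circ(e,u)mm -2.3 -1.2 36.5 h 6.07 phase 10.2 0.31
top gear 0
top mast 113 73 n [-0.547  0.128  0.827] angle to master 4.9 circ(e,u)mm 16.0 4.3 27.3 h 6.0 phase 11.4 0.67
wrist gear 1573 1523 n [-0.608  0.051  0.793] angle to master 2.6 circ(e,u)mm -0.8 -6.5 30.4 h 8.3 phase -2.0 0.74
wrist mast 1178 1078 n [-0.572  0.05   0.819] angle to master 0.2 circ(e,u)mm 1.6 -4.1 31.1 h 7.85 phase 11.6 0.63
```

View pics/c_d.png

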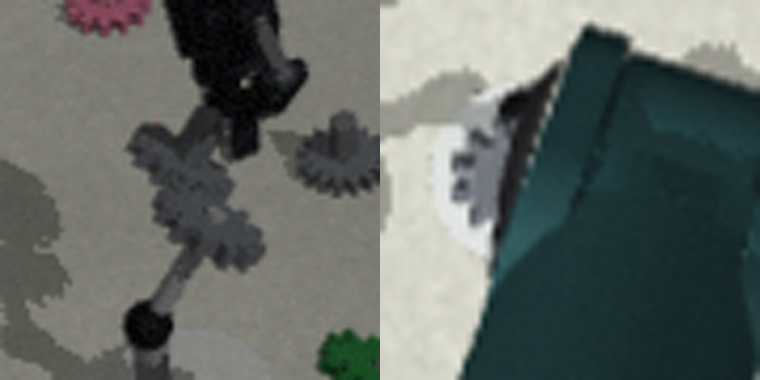

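{"method": "drive_tool", "body": {
  "deltas": [
    [[0.0014, 0.002, 0.0006], 0],
    [[0.0014, 0.0019, 0.0007], 0],
    [[0.0014, 0.0019, 0.0008], 0],
    [[0.0013, 0.0019, 0.0009], 0],
    [[0, 0, 0], 0]
  ]
}}

```text
clock: 13.98
tcp_pos: [0.5654, -0.0797, 0.1453]
orientation: [-1.165, 1.237, 1.166]
contact_force: [1.3, 0.2, -0.4]
gripper_width: 0.0137
```

```bash
python3 meas.py e
```

```text
13.975 tcp [ 0.5654 -0.0797  0.1453] yaw 86.58 F [ 1.3  0.2 -0.4] 0.0137
gear ctr by tcp [ 0.5984 -0.0807  0.1287]
scene gear 200 143 n [-0.602  0.055  0.797] angle to master 2.2 circ(e,u)mm 0.6 0.9 34.0 h 6.33 phase -0.7 0.41
scene mast 320 231 n [-0.573  0.05   0.818] angle to master 0.2 circ(e,u)mm -3.4 0.5 36.7 h 6.04 phase 1.6 0.37
top gear 0
top mast 97 63 n [-0.551  0.133  0.824] angle to master 5.1 circ(e,u)mm 15.8 0.4 26.8 h 5.83 phase 1.5 0.7
wrist gear 1574 1529 n [-0.608  0.05   0.793] angle to master 2.6 circ(e,u)mm -0.8 -6.6 30.4 h 8.23 phase -2.3 0.75
wrist mast 424 396 n [-0.573  0.047  0.818] angle to master 0.1 circ(e,u)mm 1.1 -1.8 31.9 h 7.89 phase 1.2 0.74
```

View pics/c_e.png

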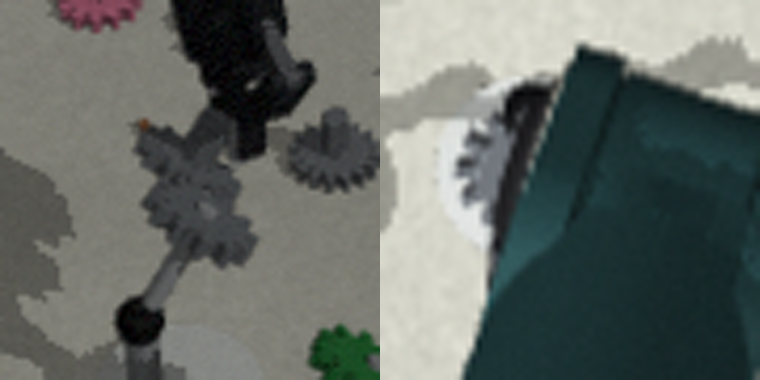

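{"method": "drive_tool", "body": {
  "deltas": [
    [[0.0028, 0.0043, -0.0114], 0],
    [[0.0028, 0.0042, -0.0114], 0],
    [[0, 0.04, -0.01], 0],
    [[0, 0.05, 0], 0],
    [[-0.03, 0.04, 0.01], 0]
  ]
}}

```text
clock: 14.75
tcp_pos: [0.4221, -0.0956, 0.1684]
orientation: [-1.16, 1.243, 1.166]
contact_force: [0.8, -0.5, 1.5]
gripper_width: 0.0135
```

Run:
```python
from h import *
s,K,R,t=snap('wrist','w12')
st=r.get_state();print(st['clock'],st['q'].round(3),Rt()[1],yawof(),st['gripper_width'])
for o in prof(s,K,R,t)[::4]: print([float(x) for x in o])
s,K,R,t=snap('top','t12');
```

```text
14.8 [-0.288  0.216  0.489  2.21  -0.152  0.75   1.81 ] [ 0.41928392 -0.09434143  0.17145314] 86.36410557385979 0.013982451300180374
[236.0, 35.4, -5.1, 0.0]
[252.0, 28.9, -13.3, -0.3]
[268.0, 22.8, -21.2, -0.3]
[284.0, -6.8, -10.4, -0.2]
[300.0, -11.7, -16.4, -0.2]
[316.0, 5.6, -43.1, -0.2]
[332.0, 0.2, -49.7, -0.5]
```

View pics/w12.png

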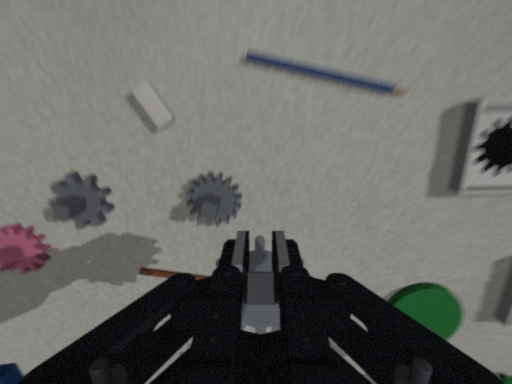

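{"method": "drive_tool", "body": {
  "deltas": [
    [[0, 0.005, 0.06], 0],
    [[0, 0.005, 0.06], 0],
    [[0, 0.005, 0.06], 0],
    [[0, 0.005, 0.06], 0],
    [[0, 0.005, 0.06], 0]
  ]
}}

```text
clock: 15.48
tcp_pos: [0.4197, 0.208, 0.1698]
orientation: [-1.164, 1.236, 1.164]
contact_force: [1.0, -0.0, -1.5]
gripper_width: 0.0138
```

{"method": "drive_tool", "body": {
  "deltas": [
    [[0, 0, 0], 0.17],
    [[0, 0, 0], 0.17],
    [[0, 0, 0], 0.17],
    [[0, 0, 0], 0.17],
    [[0, 0, 0], 0.17]
  ]
}}

```text
clock: 16.1
tcp_pos: [0.4198, 0.206, 0.1696]
orientation: [-0.513, 1.509, 0.512]
contact_force: [-0.2, -1.1, -0.8]
gripper_width: 0.0136
```

{"method": "drive_tool", "body": {
  "deltas": [
    [[0, 0, 0], 0.17],
    [[0, 0, 0], 0.17],
    [[0, 0, 0], 0.17],
    [[0, 0, 0], 0.15],
    [[0, 0, 0], 0]
  ]
}}

```text
clock: 16.73
tcp_pos: [0.4197, 0.2062, 0.1696]
orientation: [-0.002, 1.57, 0.001]
contact_force: [-0.2, -0.2, -0.4]
gripper_width: 0.0132
```

Run:
```python
from h import *
s,K,R,t=snap('wrist','w13');np.savez('pics/w13.npz',**{k:np.array(v) for k,v in s.items()})
st=r.get_state();print(st['clock'],st['q'].round(3),Rt()[1],yawof(),st['gripper_width'],to([.406,.209,.07]))
for o in prof(s,K,R,t)[::4]: print([float(x) for x in o])
```

```text
16.775 [-1.051  0.298  0.612  2.138 -0.243  0.772 -0.281] [0.41952695 0.2062799  0.16969296] 0.18865313036189588 0.01400166075078249 [ 0.09968667  0.00280428 -0.01355611]
[236.0, 32.0, -2.5, -0.2]
[252.0, 25.8, -10.7, -0.6]
[268.0, 19.8, -18.8, -0.6]
[284.0, -9.8, -7.9, -0.6]
[300.0, -14.7, -13.8, -0.6]
[316.0, 2.7, -40.8, -0.6]
[332.0, -2.7, -47.5, -0.9]
```

View pics/w13.png

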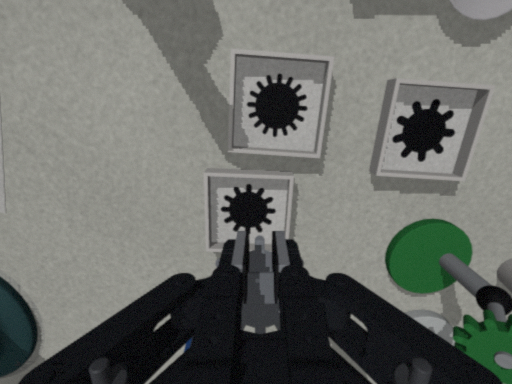

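Run:
```python
from h import *
s=dict(np.load('pics/w13.npz'));K=s['intrinsics'];R=cv2.Rodrigues(s['rvec'])[0];t=s['tvec'].reshape(3)
im=s['image'];m=(im.max(2)<45);m[:178]=0;m[234:]=0;m[:,:215]=0;m[:,282:]=0
vv,uu=np.nonzero(m);print(len(vv),ray(uu.mean(),vv.mean(),K,R,t,.004), ray(247,208,K,R,t,.004))
for p in ((206,174),(294,174),(292,250),(208,250)): print(p,ray(*p,K,R,t,.02))
```

```text
1341 [0.40431014 0.16713304 0.004     ] [0.40321764 0.16845667 0.004     ]
(206, 174) [0.36091142 0.21415368 0.02      ]
(294, 174) [0.45472408 0.21430948 0.02      ]
(292, 250) [0.45625973 0.12180131 0.02      ]
(208, 250) [0.3573999  0.12161243 0.02      ]
```

{"method": "drive_tool", "body": {
  "deltas": [
    [[0.03, 0.0037, -0.0136], 0],
    [[0.05, 0, 0], 0],
    [[0.03, 0, 0], 0],
    [[0.006, 0, 0], 0],
    [[0.003, 0, 0], 0]
  ]
}}

```text
clock: 17.4
tcp_pos: [0.4062, 0.2102, 0.0512]
orientation: [-0.001, 1.57, 0.001]
contact_force: [0.1, 0.1, -2.2]
gripper_width: 0.0137
```

Run:
```python
from h import *
s,K,R,t=snap('wrist','w14')
st=r.get_state();print(st['clock'],Rt()[1],yawof(),st['contact_force'],st['gripper_width'])
W=cloud(s,K,R,t)
print([(v,W[v,262].round(4).tolist()) for v in range(226,260,4)])
s,K,R,t=snap('scene');u,v=proj([.41,.19,.04],K,R,t).astype(int)
cv2.imwrite('pics/s14.png',cv2.resize(s['image'][v-60:v+60,u-60:u+60],None,fx=5,fy=5,interpolation=cv2.INTER_CUBIC))
```

```text
17.45 [0.40624822 0.21040743 0.05135918] 0.0752172103448888 [-1.04101526  0.04171937 -0.58441896] 0.013479483288797885
[(226, [0.4065, 0.2146, 0.018]), (230, [0.4065, 0.2127, 0.02]), (234, [0.4066, 0.2015, 0.0044]), (238, [0.4065, 0.2065, 0.0194]), (242, [0.4065, 0.2044, 0.021]), (246, [0.4065, 0.2024, 0.0227]), (250, [0.4065, 0.2007, 0.0249]), (254, [0.4065, 0.1984, 0.026]), (258, [0.4065, 0.1969, 0.0282])]
```

View pics/s14.png

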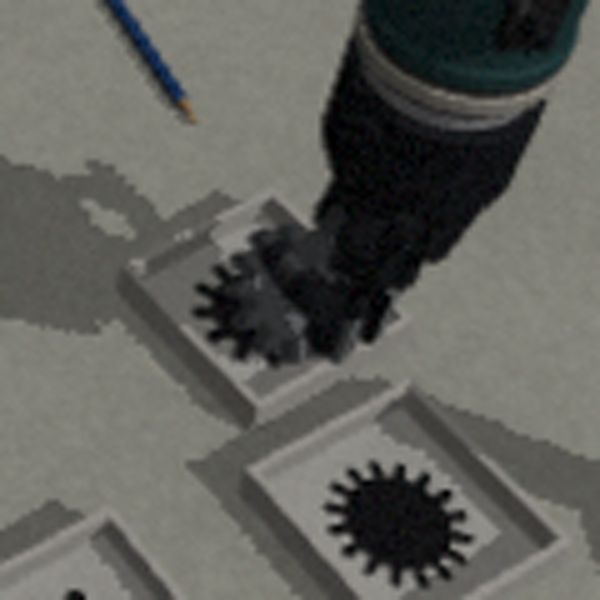

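View pics/w14.png

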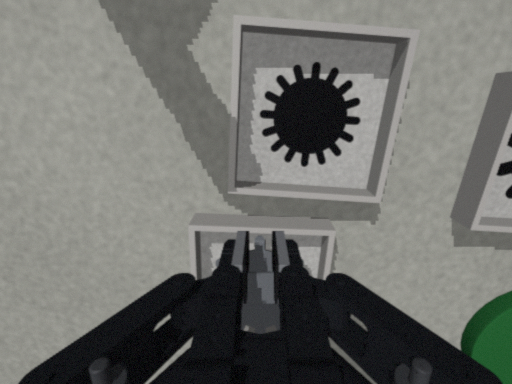

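{"method": "drive_tool", "body": {
  "deltas": [
    [[0, -0.003, 0], 0],
    [[0.003, 0, 0], 0],
    [[0.002, 0, 0], 0],
    [[0.001, 0, 0], 0],
    [[0, 0, 0], 0]
  ]
}}

```text
clock: 18.12
tcp_pos: [0.4059, 0.2076, 0.0452]
orientation: [-0.0, 1.57, 0.001]
contact_force: [-0.0, 0.2, 4.8]
gripper_width: 0.0137
```

{"method": "drive_tool", "body": {
  "deltas": [
    [[0.001, -0.003, 0], 0],
    [[0.001, -0.0032, 0], 0],
    [[0.001, -0.003, 0], 0],
    [[0.001, -0.003, 0], 0],
    [[0.001, -0.003, 0], 0]
  ]
}}

```text
clock: 18.75
tcp_pos: [0.4077, 0.1944, 0.0424]
orientation: [0.003, 1.567, 0.005]
contact_force: [-0.8, 2.9, 19.5]
gripper_width: 0.0136
```

Run:
```python
from h import *
s,K,R,t=snap('wrist','w15')
st=r.get_state();print(st['clock'],Rt()[1],yawof(),st['contact_force'],st['gripper_width'])
for o in prof(s,K,R,t)[::3]: print([float(x) for x in o])
```

```text
18.8 [0.40786252 0.19374102 0.04208521] 0.054107677521061506 [-0.13292398  0.32103809 22.0253736 ] 0.013342470133662798
[200.0, 39.8, 20.7, -0.9]
[212.0, 21.4, 20.0, -0.9]
[224.0, 36.9, 4.6, -0.9]
[236.0, 26.3, 1.2, -0.8]
[248.0, 22.6, -5.3, -0.8]
[260.0, 19.9, -12.3, -0.8]
[272.0, 0.5, -7.4, -0.8]
[284.0, -11.0, -6.5, -0.8]
[296.0, -13.1, -12.2, -0.8]
[308.0, 7.9, -39.0, -0.8]
[320.0, 4.8, -45.4, -0.8]
[332.0, 20.7, -71.7, -0.8]
```

{"method": "drive_tool", "body": {
  "deltas": [
    [[0.0005, -0.003, 0], 0],
    [[0.001, -0.003, 0], 0],
    [[0.001, -0.003, 0], 0],
    [[0.0015, -0.003, 0], 0],
    [[0.0015, -0.0025, 0], 0]
  ]
}}

```text
clock: 19.42
tcp_pos: [0.4078, 0.1802, 0.0358]
orientation: [0.002, 1.566, 0.005]
contact_force: [-0.3, 4.7, 12.2]
gripper_width: 0.0131
```

Run:
```python
from h import *
s,K,R,t=snap('wrist','w16')
st=r.get_state();print(st['clock'],Rt()[1],yawof(),st['contact_force'],st['gripper_width'])
for o in prof(s,K,R,t)[::3]: print([float(x) for x in o])
```

```text
19.475 [0.40771165 0.17986973 0.03570548] 0.08800919596486839 [ 0.56715383  3.91043191 10.05482831] 0.012824233553524779
[200.0, 30.9, 23.8, -0.7]
[212.0, 30.4, 15.9, -0.7]
[224.0, 20.1, 12.4, -0.7]
[236.0, 19.0, 4.9, -0.7]
[248.0, 18.6, -3.2, -1.0]
[260.0, 15.0, -9.4, -0.6]
[272.0, 2.0, -8.7, -0.6]
[284.0, -8.8, -8.3, -0.7]
[296.0, -11.9, -13.4, -0.9]
[308.0, -12.4, -20.7, -0.6]
[320.0, 16.8, -57.4, -0.6]
[332.0, 34.9, -86.9, -0.6]
```

View pics/w16.png

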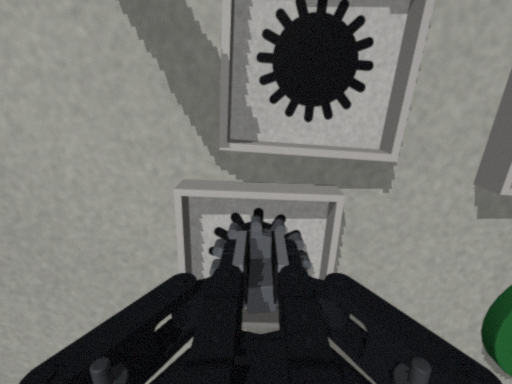

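{"method": "drive_tool", "body": {
  "deltas": [
    [[0, 0, 0], 0],
    [[0, 0, 0], 0],
    [[0, 0, 0], 0]
  ],
  "hand": 0.03
}}

```text
clock: 19.85
tcp_pos: [0.4052, 0.1773, 0.0342]
orientation: [-0.001, 1.571, 0.0]
contact_force: [-0.1, -0.0, -0.5]
gripper_width: 0.03
```

Run:
```python
from h import *
s,K,R,t=snap('wrist','w17')
st=r.get_state();print(st['clock'],Rt()[1],yawof(),st['contact_force'],st['gripper_width'])
for o in prof(s,K,R,t)[::3]: print([float(x) for x in o])
```

```text
19.9 [0.40528837 0.17730118 0.03417718] 0.0456075716790811 [ 0.68950799 -0.75907134  0.50024975] 0.02974298369670737
[200.0, 29.0, 24.3, -0.8]
[212.0, 28.5, 16.4, -0.8]
[224.0, 17.9, 13.3, -0.8]
[236.0, 17.7, 5.4, -0.8]
[248.0, 17.3, -2.6, -0.8]
[260.0, 12.9, -8.2, -0.8]
[272.0, 1.0, -8.1, -0.8]
[284.0, -9.5, -8.0, -0.8]
[296.0, -12.4, -13.2, -0.8]
[308.0, -12.2, -21.1, -1.0]
[320.0, 13.6, -54.5, -0.8]
[332.0, 33.5, -85.7, -0.8]
```

View pics/w17.png

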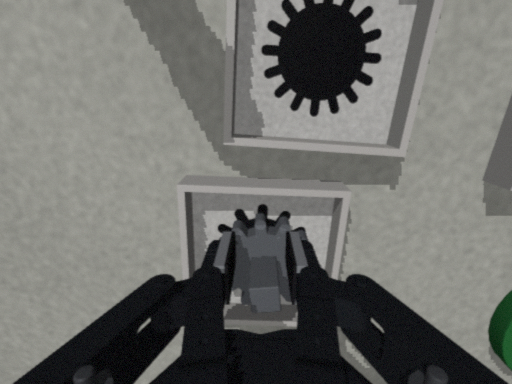

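{"method": "drive_tool", "body": {
  "deltas": [
    [[-0.01, 0, 0], 0],
    [[-0.04, 0, 0], 0],
    [[-0.06, 0, 0], 0],
    [[-0.06, 0.02, 0], 0],
    [[0, 0.06, 0], 0]
  ]
}}

```text
clock: 20.52
tcp_pos: [0.4086, 0.2575, 0.2098]
orientation: [0.012, 1.563, 0.003]
contact_force: [1.4, 1.2, -0.1]
gripper_width: 0.0301
```

{"method": "drive_tool", "body": {
  "deltas": [
    [[0, 0.06, 0], 0],
    [[0, 0.06, 0], 0],
    [[0, 0.06, 0], 0],
    [[0, 0, 0], 0],
    [[0, 0, 0], 0]
  ]
}}

```text
clock: 21.15
tcp_pos: [0.4053, 0.4363, 0.2037]
orientation: [-0.002, 1.571, -0.001]
contact_force: [-0.4, -0.6, 0.1]
gripper_width: 0.0304
```

Run:
```python
from h import *
st=r.get_state();print(st['clock'],Rt()[1],st['contact_force'])
s,K,R,t=snap('top','t18');W=cloud(s,K,R,t);q=W.reshape(-1,3)
g=q[(np.hypot(q[:,0]-.406,q[:,1]-.166)<.043)]
d=g[(g[:,2]>.011)&(g[:,2]<.024)&(np.abs(g[:,:2]-[.406,.166]).max(1)<.042)];b=g[g[:,2]>.036]
n,c,_=ransac(d);print('disc',len(d),n,c,cv2.minEnclosingCircle(d[:,:2].astype(np.float32)));print('boss',len(b),b.mean(0))
for nm,c in (('g16',(.446,-.146)),('g9',(.440,-.3015)),('pink',(.5056,-.397)),('old12',(.575,-.307))):
    w=q[(np.hypot(q[:,0]-c[0],q[:,1]-c[1])<.05)&(q[:,2]>.006)&(q[:,2]<.022)]; print(nm,len(w),cv2.minEnclosingCircle(w[:,:2].astype(np.float32)) if len(w) else None)
# master phase
a=q[np.linalg.norm(q-MC,axis=1)<.04];a=a[np.abs((a-MC)@MN-.006)<.004]-MC;x,y=a@ME,a@MU;m=np.hypot(x,y)>.0262
F=np.exp(12j*np.arctan2(y[m],x[m])).mean();print('phase',np.degrees(np.angle(F))/12,abs(F))
cv2.imwrite('pics/t18c.png',cv2.resize(s['image'][130:275,120:350],None,fx=3,fy=3,interpolation=cv2.INTER_CUBIC))
s,K,R,t=snap('scene','s18')
cv2.imwrite('pics/s18c.png',cv2.resize(s['image'][110:310,180:440],None,fx=3,fy=3,interpolation=cv2.INTER_CUBIC))
```

```text
21.15 [0.40529263 0.43630597 0.20366766] [-0.39064609 -0.59084776  0.07972819]
disc 220 [-0.02598452  0.00711405  0.99963703] [0.40911817 0.15876497 0.01586612] ((0.40898463129997253, 0.1596292406320572), 0.03231571614742279)
boss 31 [0.40889978 0.15938703 0.04493449]
g16 206 ((0.44584184885025024, -0.1582193821668625), 0.03795422986149788)
g9 228 ((0.4394873380661011, -0.3007221817970276), 0.03352338820695877)
pink 222 ((0.5003768801689148, -0.39225906133651733), 0.036737583577632904)
old12 1 ((0.5879088044166565, -0.28602761030197144), 9.999999747378752e-05)
phase 0.7186810462303798 0.6434465696112779
```

View pics/t18c.png

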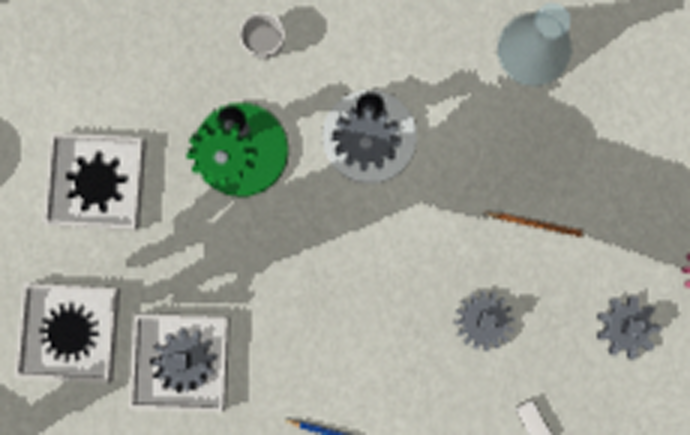

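View pics/s18c.png

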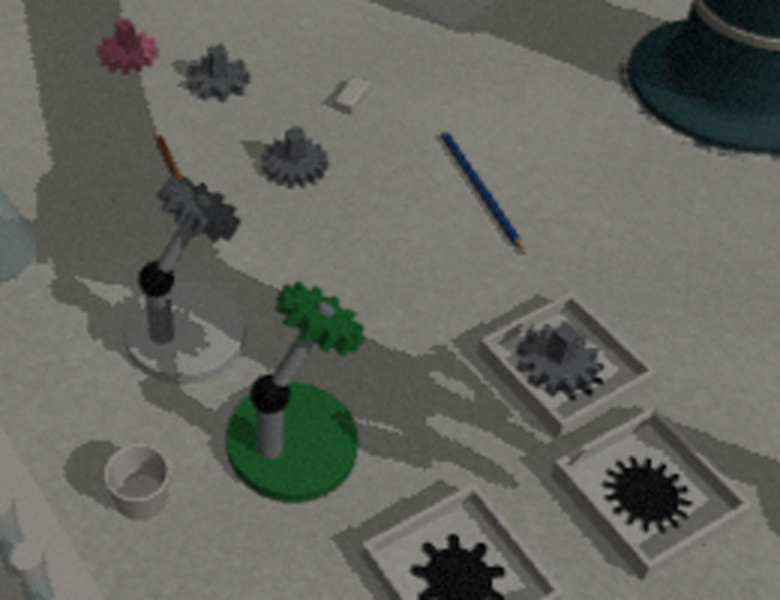

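```bash
python3 -c "
from plant import r
print(r.hand_in()); print(r.get_state()['clock'])"
```

```text
the job is handed in; nothing more can be done
None
the job is handed in; nothing more can be done
```

I turned the master about 58° with the 12-tooth gear and laid that gear in the 12-outline tray. The job was handed in at about 21 s of the 43 s allowed.

- **Tilting the gear:** the tool can only point down, so I gripped the gear by its boss and tilted it in the jaws by pulling its rim against the tray wall. The gear slipped as it pivoted, ending at about 38° and held near the end of its boss. It stayed put in the jaws through the mesh.
- **Meshing:** I meshed it at the master's right side, centres about 57–58 mm apart and disc planes within about 1 mm. Orbiting it turned the master by about 58°, read from the tooth phase in all three cameras. I never located the black dot itself. Only the gear touched the master, judged from clearances and near-zero forces, not watched directly.
- **Placing:** I rolled it nearly flat on the tray floor, let go, and backed away.

**Last checks:**
- The gear lies flat (within about 1.5°), boss up, in the 12-outline tray, about 7 mm off its centre and clear of the walls.
- The 9-tooth gear measures within 1 mm of where it started.
- The 16-tooth and pink gears look unmoved and I never went near them. Their fitted circles shifted by 12 mm and 7 mm, which I put down to boss-edge pixels because the fitted radii were also off. I did not measure them again.
- The flask and green stand look unmoved in the pictures.
- While meshed, the gear was 2–3° from parallel with the master (38° against 35°). I left that uncorrected.

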